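# Clamp spindles in V-block fixtures for inspection

## Robot

A 6-joint arm with a two-finger parallel gripper is mounted at the origin on the work surface. World frame = base frame: x ahead of the robot, y to its left, z up, the work surface at z = 0. Lengths are in m, angles in rad, forces in N, time in s.
With the tool pointing down it reaches from about 0.25 to 0.8 m from the base axis. Payload 3.9 kg.
Tool frame: the origin (TCP) lies midway between the tips of the shut fingers; the grasp point (between the pads) lies 19 mm behind it (grasp_offset is the z of the grasp point in the tool frame, in m); z points along the fingers, y is the direction in which the jaws open and shut (so a half turn about z gives the same grasp; the last joint's range is limited). The gripper opens to 85 mm and grips with 20 to 120 N. Pads are 22 mm wide; open, the fingers measure 114 mm over their backs; the gripper's body (76 mm by 85 mm) begins 54 mm behind the grasp point. The pads swing forward as they close: fully open they stand 13 mm farther back than shut.
Start: joints at [-1.153, 0.26, -0.138, 1.173, 0, 1.571], TCP at [0.213, -0.48, 0.231] pointing down, gripper open.
Joint ranges: [-2.78, 2.78], [-0.83, 1.72], [-1.28, 1.37], [-1.9, 2.12], [-1.57, 1.48], [-3.14, 3.14]. Speed limits (rad/s): [2.57, 2.57, 3.14, 3.14, 3.14, 3.14].

## Interface

Orientations are given as a rotation vector (axis times angle).
In Python, from station import * gives the robot as it stands. The module is installed in compiled form; this text tells all that it offers.
- The arm moves only by the shell command python3 -m creep 'ROWS' [OPENING] [FORCE]. ROWS is JSON, a list of rows, each an object of numbers: "dx", "dy", "dz": the shift along the world's x, y, z in mm; "twist": the turn about the world's z in degrees. A call has 1 to 12 rows; each row shifts and turns the commanded pose from where the row before left it; what a row does not reach is not made up. A row lasts 1/10 s, in which the tool goes at most 50 mm and 8.59 degrees, less where a joint would pass 70% of its speed; a pose out of reach is approached as far as the arm can. A call with a gripper value outside its range is refused whole. OPENING is the opening in per cent of the stroke, from 0 (shut) to 100 (fully open), set as the call begins (- or left out, the last holds). The fingers move at their own pace and stop on an object; FORCE is the grip in N (left out, the last holds). Time passes only in rows, so rows that do not move let the fingers close. It gives the time, the measured TCP pose, the force and the opening at its end, in the units of the state.
- observe(): the state, without advancing time (a new reading comes with each control period).
- get_image(name): name is "side" or "top" or "wrist"; returns (picture, depth): 400x640x3 uint8, blue, green, red; 400x640 float32, m along the optical axis (not along the pixel's ray), 0 where there is no reading.
- camera_params(name): a dict with "fx", "fy", "cx", "cy" (pixels), "k1" (the pictures are not rectified: a ray, as slopes to the right and down, at radius r is drawn at 1 + k1 r^2 times it, then the intrinsics apply), "cam_to_world" (4x4, takes a point from camera to world coordinates); the wrist camera has in their place "tool_from_camera" (4x4, takes a point from camera to tool coordinates, whose origin is the TCP and whose axes are the flange's). Camera axes: x right, y down, z forward; pixel columns grow to the right and rows downward; lengths in m; the calibration is good to about 2 mm. A picture is of the moment at which its call begins: read the wrist's pose just before it. camera_params takes no time and is no camera call.
- job_done(): hands the job in, once; it reports no verdict.
The state is a dict: "time_s": time; "joint_positions": joint angles; "joint_velocities": joint speeds; "joint_efforts": joint torques, N m; "eef_pos": TCP position; "orientation": TCP orientation; "wrist_force": force on the tool from outside, world axes, zero at the start; "moment": the same for the moment, N m; "grip_width": opening from 0.0 (shut) to 1.0 (fully open).
Only numpy, scipy, OpenCV 4.12 (cv2) and the standard library are available. Lean on these libraries where they do the work, as an engineer would, in place of code of your own. Each camera call takes 0.05 s, during which the arm holds its last target.

## Task

Take the flanged setting master out of the clamping fixture it was left in and lay it back in its wooden storage rest. Then get every spindle (the ones with a rectangular block on each end) ready for inspection: lay each one in a steel V-block fixture of its own, centred lengthwise to within about 15 mm and seated in both vees, and swing that fixture's strap over it right up to its stop. Leave the other things on the bench where they are.

Things in the scene. Friction and masses are not known exactly. Their poses are not given: they have to be found in the camera images.
- spindle1: steel spindle to be inspected (2 or 3 are present), about 0.45 kg: cylinder 32 mm diameter, 150 mm long; on each end a rectangular block, 44 mm wide (y), 32 mm thick (z), 18 mm long, that keeps it from rolling. Origin on the axis at the middle of its length, the balance point; x along the axis. Starts lying on the bench, axis 16 mm up.
- spindle2: steel spindle to be inspected (2 or 3 are present), about 0.45 kg: cylinder 32 mm diameter, 150 mm long; on each end a rectangular block, 44 mm wide (y), 32 mm thick (z), 18 mm long, that keeps it from rolling. Origin on the axis at the middle of its length, the balance point; x along the axis. Starts lying on the bench, axis 16 mm up.
- spindle3: steel spindle to be inspected (2 or 3 are present), about 0.45 kg: cylinder 32 mm diameter, 150 mm long; on each end a rectangular block, 44 mm wide (y), 32 mm thick (z), 18 mm long, that keeps it from rolling. Origin on the axis at the middle of its length, the balance point; x along the axis. Starts lying on the bench, axis 16 mm up.
- master: steel setting master, about 0.45 kg: cylinder 32 mm diameter, 150 mm long, with a round flange (46 mm diameter, 12 mm thick) on its +x end and no blocks. Origin on the axis at the middle of the 32 mm cylinder; x along the axis. Starts seated in one of the three fixtures, under its strap.
- vee1 (a point): fixture 1, fixed: two steel V-blocks (25 mm long, 60 wide, lips 52 mm up) at 45 mm either way along x. Point: middle of a seated, centred 32 mm cylinder's axis, 55 mm above the bench; x along the vee, z up. Strap pivot axis at x +45, y +43 mm. Between the V-blocks 65 mm is clear for fingers, down to the base plate. Base plate 150 x 112 mm, 12 mm thick. A part may lie either way round.
- strap1 (a joint): angle of fixture 1's level strap, an aluminium bar 18 mm wide, 6 thick, top 90 mm up: 0 = at its stop, across the +x V-block (points to fixture -y), clamped; grows anticlockwise from above to 1.6 = clear, pointing to +x. Below 1.4 it blocks the vee. Stays where left (1 N at the knob). A sprung plunger under it, 43 mm from the pivot, rides up 2 mm onto a seated cylinder (5 N).
- knob1 (a point): centre of the top of the round black knob on the strap of fixture 1, 124 mm above the bench; the knob is 18 mm in diameter, 34 mm tall, upright, 72 mm from the pivot axis
- vee2 (a point): fixture 2, fixed: two steel V-blocks (25 mm long, 60 wide, lips 52 mm up) at 45 mm either way along x. Point: middle of a seated, centred 32 mm cylinder's axis, 55 mm above the bench; x along the vee, z up. Strap pivot axis at x +45, y +43 mm. Built like fixture 1.
- strap2 (a joint): angle of fixture 2's level strap, an aluminium bar 18 mm wide, 6 thick, top 90 mm up: 0 = at its stop, across the +x V-block (points to fixture -y), clamped; grows anticlockwise from above to 1.6 = clear, pointing to +x. Below 1.4 it blocks the vee. Stays where left (1 N at the knob). Like strap 1.
- knob2 (a point): centre of the top of the round black knob on the strap of fixture 2, 124 mm above the bench; the knob is 18 mm in diameter, 34 mm tall, upright, 72 mm from the pivot axis
- vee3 (a point): fixture 3, fixed: two steel V-blocks (25 mm long, 60 wide, lips 52 mm up) at 45 mm either way along x. Point: middle of a seated, centred 32 mm cylinder's axis, 55 mm above the bench; x along the vee, z up. Strap pivot axis at x +45, y +43 mm. Built like fixture 1.
- strap3 (a joint): angle of fixture 3's level strap, an aluminium bar 18 mm wide, 6 thick, top 90 mm up: 0 = at its stop, across the +x V-block (points to fixture -y), clamped; grows anticlockwise from above to 1.6 = clear, pointing to +x. Below 1.4 it blocks the vee. Stays where left (1 N at the knob). Like strap 1.
- knob3 (a point): centre of the top of the round black knob on the strap of fixture 3, 124 mm above the bench; the knob is 18 mm in diameter, 34 mm tall, upright, 72 mm from the pivot axis
- rest_seat (a point): wooden storage rest fixed to the bench (no strap; base 150 x 70 mm, 12 mm thick) with two wooden V-blocks of the same size and spacing as the steel ones. This point, 55 mm above the bench, is the middle of the 32 mm cylinder's axis when seated and centred lengthwise; x runs along the vee, z up
- ring_gauge: bystander: plain steel ring, 68 mm across, 22 mm high, hole 36 mm, lying on the bench nearer the robot than the fixtures; origin at the centre of its underside
- brush: bystander: wooden-handled brush, 160 mm long, lying on the bench nearer the robot than the fixtures; origin under its middle, x along it
- wrench: bystander: steel spanner, 150 mm long, lying on the bench beyond the left-hand parts; origin under its middle, x along it
- oil_bottle: bystander: white plastic bottle, 48 mm across, 110 mm tall, upright, beyond the right-hand parts; origin at the centre of its underside
- gauge_case: bystander: closed wooden case 85 x 130 x 45 mm beyond the fixtures; origin at the centre of its underside
- pin_cup: bystander: aluminium cup, 68 mm across, 75 mm tall, beyond the fixtures; origin at the centre of its underside
Not all that is in view belongs to the job. What is shaped like the spindle1 but blue is not meant.

How it is judged:
By the outcome, as a careful person would: the job done as asked, in the order asked, and still so for the second after the job is handed in, with the robot touching nothing.
Of spindle1, spindle2, spindle3 only 2 to 3 are there at a start; the rules pass over those that are not, and their reading is None.
At some moment in a run one of spindle1, spindle2, spindle3 may be knocked a few centimetres aside while the robot is not near it.
Once in a run the grip may slacken for a moment while it holds something.
It also fails if it takes over 210 s, if anything falls off the work surface, if the arm or the gripper's body presses on something with over 40 N, if the wrist force passes 120 N, or if a joint passes its speed limit or range.

## Working session

There is one attempt and no reset: what is moved stays moved. The work goes in short steps, Python scripts to look and compute and a shell command to move; the robot and the scene stay as the last step left them, time stands still between calls to the robot, and variables do not carry over. Pictures are saved under pics/ and viewed, and the job is handed in when it is done.

```bash
mkdir -p pics; cat > h.py <<'E'
import numpy as np, cv2
from station import *
from scipy.spatial.transform import Rotation as R
def snap(name,fn=None):
    o=observe(); im,d=get_image(name)
    if fn: cv2.imwrite('pics/'+fn,im)
    np.savez('last_%s.npz'%name,im=im,d=d,p=np.array(o['eef_pos']),r=np.array(o['orientation']))
    return im,d
def cam(name):
    c=camera_params(name)
    if name=='wrist':
        z=np.load('last_wrist.npz'); T=np.eye(4);T[:3,:3]=R.from_rotvec(z['r']).as_matrix();T[:3,3]=z['p']
        M=T@np.array(c['tool_from_camera'])
    else: M=np.array(c['cam_to_world'])
    return c,M
def rays(name,uv):
    c,M=cam(name); uv=np.asarray(uv,float).reshape(-1,2)
    xd=np.c_[(uv[:,0]-c['cx'])/c['fx'],(uv[:,1]-c['cy'])/c['fy']]
    x=xd.copy()
    for _ in range(20): x=xd/(1+c['k1']*(x**2).sum(1,keepdims=True))
    return M,np.c_[x,np.ones(len(x))]
def onplane(name,uv,z):
    M,r=rays(name,uv); w=r@M[:3,:3].T; o=M[:3,3]
    return o+w*((z-o[2])/w[:,2])[:,None]
def bydepth(name,uv,d):
    M,r=rays(name,uv); return (r*np.asarray(d).reshape(-1,1))@M[:3,:3].T+M[:3,3]
def cloud(name):
    z=np.load('last_%s.npz'%name); d=z['d']; v,u=np.mgrid[0:400,0:640]
    P=bydepth(name,np.c_[u.ravel(),v.ravel()],d.ravel()).reshape(400,640,3); P[d<=0]=np.nan
    return z['im'],P
E
python3 - <<'E'
from h import *
print(observe())
for n in ['top','side','wrist']:
    snap(n,n+'0.png'); c,M=cam(n); print(n,{k:v for k,v in c.items() if k[0] in'fck' and 'cam_' not in k},M.round(3).tolist())
E
```

```text
{'time_s': 0.0, 'joint_positions': array([-1.15300928e+00,  2.60690432e-01, -1.39372876e-01,  1.17271179e+00,
        2.50131005e-05,  1.57079134e+00]), 'joint_velocities': array([-7.87788804e-04, -5.29255433e-04, -2.25154513e-04,  1.49759307e-03,
       -9.92321041e-05, -1.05810296e-03]), 'joint_efforts': array([ 9.54612074e-05, -4.05682540e+01,  2.53920078e+01,  1.88210170e-02,
        2.24260698e-04, -2.59088495e-06]), 'eef_pos': array([ 0.21274128, -0.47921267,  0.23046011]), 'orientation': array([-3.07139707e+00, -6.51101050e-01,  6.05761852e-04]), 'wrist_force': array([-0.65712873,  0.27827688, -1.04845165]), 'moment': array([ 0.03896223,  0.01125752, -0.01268123]), 'grip_width': 0.999742352249816}
top {'fx': 511.5580930724935, 'fy': 511.5580930724935, 'cx': 325.72073971396685, 'cy': 199.1063493362461, 'k1': -0.08729809570334267} [[0.023, -0.986, 0.166, 0.271], [-1.0, -0.024, -0.005, 0.01], [0.009, -0.166, -0.986, 1.41], [0.0, 0.0, 0.0, 1.0]]
side {'fx': 380.38416552835565, 'fy': 380.38416552835565, 'cx': 318.659389192717, 'cy': 196.11084365927312, 'k1': 0.007919139777444104} [[-0.874, -0.352, 0.335, 0.114], [-0.486, 0.643, -0.592, 0.694], [-0.007, -0.68, -0.733, 0.956], [0.0, 0.0, 0.0, 1.0]]
wrist {'fx': 301.1863890896231, 'fy': 301.1863890896231, 'cx': 321.73373102497004, 'cy': 203.7403098256825, 'k1': 0.004888106675537515} [[0.406, -0.882, -0.239, 0.273], [-0.914, -0.393, -0.104, -0.454], [-0.002, 0.26, -0.966, 0.373], [0.0, 0.0, 0.0, 1.0]]
```

View pics/top0.png

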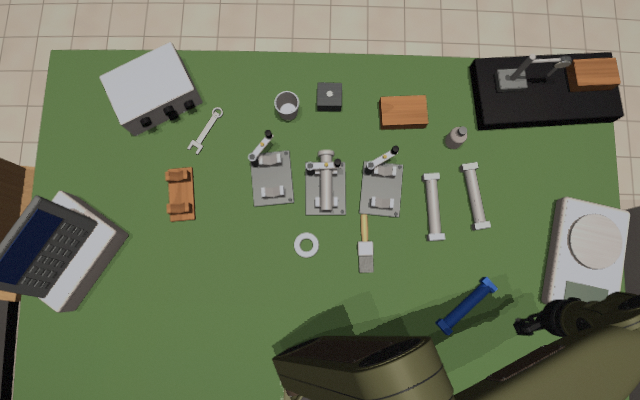

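View pics/side0.png

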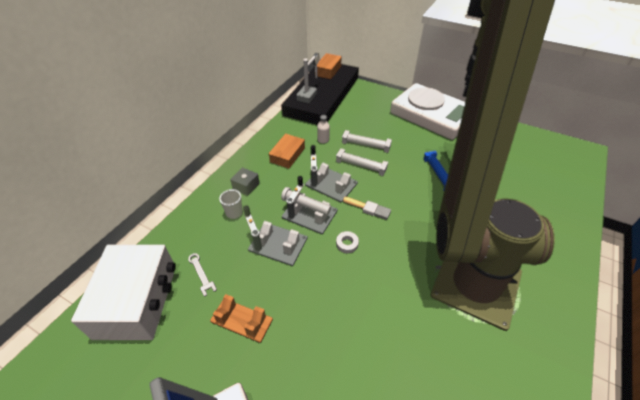

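The top view shows white spindles at (433,207) and (476,196). The decoy is blue at (467,306). The master is in the middle fixture at (326,180) with its flange end at (326,155), and the rest is at (180,194). I'll check this with a close crop and measure from depth.

```bash
python3 - <<'E'
from h import *
im,P=cloud('top')
c=cv2.resize(im[120:255,150:500],None,fx=2.28,fy=2.28,interpolation=cv2.INTER_CUBIC); cv2.imwrite('pics/crop0.png',c)
for n,(u,v) in dict(sp1=(433,207),sp2=(476,196),blue=(467,306),ring=(306,236),master=(326,185),bench=(230,240),rest=(180,194)).items(): print(n,P[v,u].round(3))
E
```

```text
sp1 [ 0.489 -0.292  0.028]
sp2 [ 0.522 -0.413  0.029]
blue [ 0.223 -0.381  0.033]
ring [0.401 0.054 0.027]
master [0.534 0.003 0.075]
bench [ 0.387  0.265 -0.002]
rest [0.511 0.41  0.01 ]
```

View pics/crop0.png

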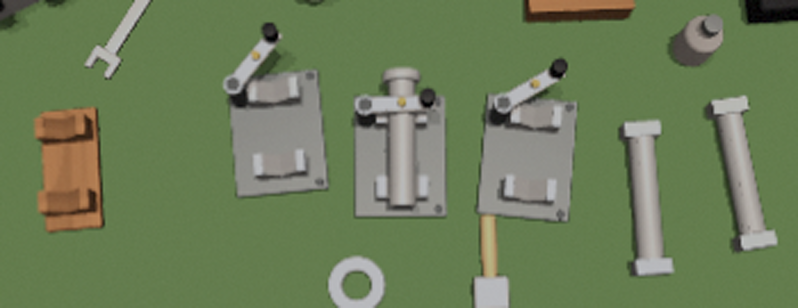

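View pics/wrist0.png

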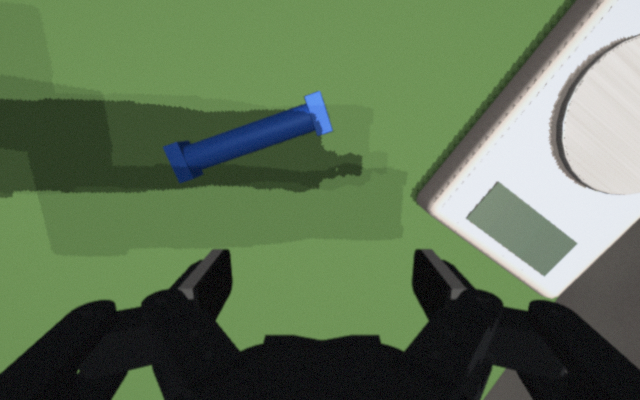

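```bash
cat >> h.py <<'E'
def rect(xy):
    (c,(w,h),a)=cv2.minAreaRect((xy*1000).astype(np.float32).reshape(-1,1,2))
    if w<h: w,h,a=h,w,a+90
    a=(a+90)%180-90
    return np.array(c),w,h,a   # mm, long-axis angle deg
def tool():
    o=observe(); M=R.from_rotvec(o['orientation']).as_matrix(); a=np.degrees(np.arctan2(M[1,1],M[0,1]))
    print('t',round(o['time_s'],2),'tcp',(o['eef_pos']*1000).round(1),'jaw deg',a.round(1),'F',o['wrist_force'].round(1),'g',round(o['grip_width'],3),'q6',o['joint_positions'].round(2))
E
python3 - <<'E'
from h import *
tool()
im,P=cloud('top')
hsv=cv2.cvtColor(im,cv2.COLOR_BGR2HSV)
ng=~((hsv[...,0]>35)&(hsv[...,0]<85)&(hsv[...,1]>70))
rois=dict(fL=(248,140,298,210),fM=(300,140,350,220),fR=(355,140,406,220),sp1=(418,170,448,244),sp2=(460,160,495,232),rest=(160,165,200,224))
for n,(a,b,c,d) in rois.items():
    m=np.zeros(ng.shape,bool); m[b:d,a:c]=1; m&=ng
    v,u=np.where(m); Z=P[v,u,2]
    zp={'f':.012,'s':.032,'r':.012}[n[0]]
    if n[0]=='s': k=np.abs(Z-.025)<.02; 
    else: k=np.abs(Z-.012)<.012
    num,lab,st,ce=cv2.connectedComponentsWithStats((m).astype(np.uint8))
    q=onplane('top',np.c_[u[k],v[k]],zp)[:,:2]
    q2=P[v[k],u[k],:2]
    print(n,k.sum(),[x if np.isscalar(x) else x for x in map(lambda t:np.round(t,1),rect(q))],np.round(np.nanmedian(Z[k]),3))
E
```

```text
t 0.15 tcp [ 212.8 -479.4  230.7] jaw deg -66.1 F [ 0.3  0.1 -0.2] g 1.0 q6 [-1.15  0.26 -0.14  1.17 -0.    1.57]
fL 1547 [array([580.9, 159.6]), np.float64(187.1), np.float64(116.4), np.float64(7.4)] 0.012
fM 1195 [array([557.1,   5.9]), np.float64(184.9), np.float64(112.2), np.float64(1.4)] 0.012
fR 1578 [array([ 550.9, -151.1]), np.float64(203.4), np.float64(112.9), np.float64(-4.0)] 0.012
sp1 876 [array([ 491.1, -292.1]), np.float64(188.9), np.float64(50.2), np.float64(4.4)] 0.029
sp2 886 [array([ 523.5, -408.4]), np.float64(186.6), np.float64(52.4), np.float64(10.5)] 0.029
rest 901 [array([511.4, 410.7]), np.float64(151.2), np.float64(80.4), np.float64(6.6)] 0.012
```

```bash
python3 - <<'E'
from h import *
im,P=cloud('top')
dark=(im.max(2)<55)
for n,(a,b,c,d) in dict(L=(255,120,285,150),M=(330,155,350,178),R=(383,140,405,165)).items():
    m=dark[b:d,a:c]; v,u=np.where(m); 
    Z=P[b:d,a:c,2][m]; k=Z>.09
    uv=np.c_[u+a,v+b]; print(n,m.sum(),k.sum(),np.nanmedian(Z[k]).round(3), onplane('top',[uv[k].mean(0)],.122)[0].round(4),uv[k].mean(0))
# master axis
m=np.zeros(dark.shape,bool);m[172:207,312:342]=1; m&=(P[...,2]>.058); q=P[m]; 
l=cv2.fitLine((q[:,:2]*1000).astype(np.float32),cv2.DIST_HUBER,0,.01,.01).ravel(); print('master',l.round(3),np.degrees(np.arctan2(l[1],l[0])).round(1),q[:,2].max(), len(q), q[:,0].min(),q[:,0].max())
E
```

```text
L 36 36 0.123 [0.6572 0.1578 0.122 ] [268.13888889 133.72222222]
M 29 29 0.122 [ 0.5846 -0.0239  0.122 ] [337.13793103 162.44827586]
R 46 40 0.121 [ 0.6229 -0.1724  0.122 ] [394.375 149.575]
master [9.99000e-01 3.80000e-02 5.24204e+02 3.33300e+00] 2.2 0.07737787784251715 392 0.4774265640569927 0.5728239770175727
```

```bash
python3 -m creep '[{"dx":25,"dy":35,"dz":5,"twist":5.7},{"dx":25,"dy":35,"dz":5,"twist":5.7},{"dx":25,"dy":35,"twist":5.7},{"dx":25,"dy":35,"twist":5.7},{"dx":25,"dy":35,"twist":5.7},{"dx":25,"dy":35,"twist":5.7},{"dx":25,"dy":35,"twist":5.7},{"dx":25,"dy":35,"twist":5.7},{"dx":25,"dy":35,"twist":5.7},{"dx":25,"dy":35,"twist":5.7},{"dx":25,"dy":35,"twist":5.7},{"dx":25,"dy":35,"twist":5.7}]'; python3 - <<'E'
from h import *
tool(); snap('wrist','w1.png'); snap('top','top1.png'); snap('side','side1.png'); tool()
E
```

```text
t 0.15 tcp [ 212.8 -479.4  230.7] jaw deg -66.1 F [ 0.3  0.1 -0.2] g 1.0 q6 [-1.15  0.26 -0.14  1.17 -0.    1.57]
t 0.3 tcp [ 212.9 -479.6  231. ] jaw deg -66.1 F [-0.2  0.  -0.1] g 1.0 q6 [-1.15  0.26 -0.14  1.17  0.    1.57]invalid input at $[2]: expected keys dx, dy, dz, twist
```

View pics/w1.png

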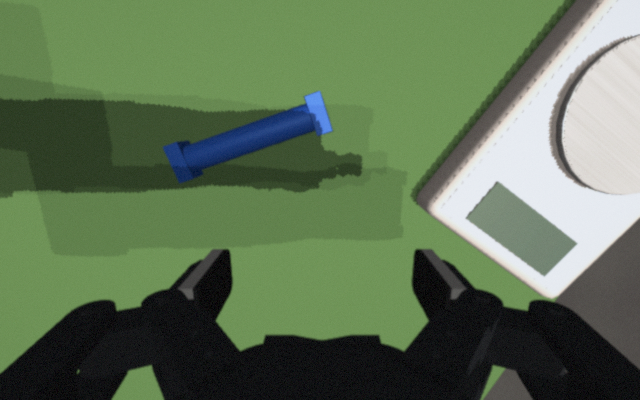

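View pics/top1.png

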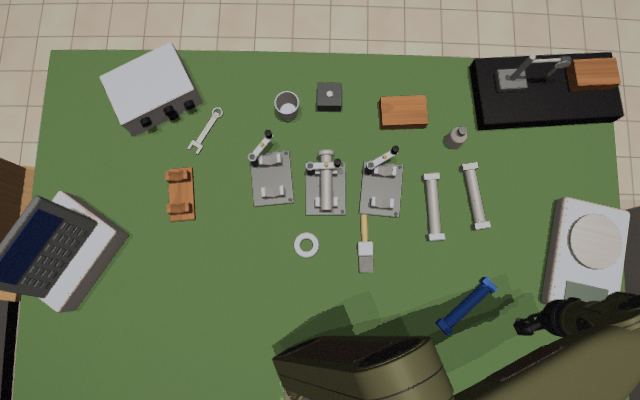

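View pics/side1.png

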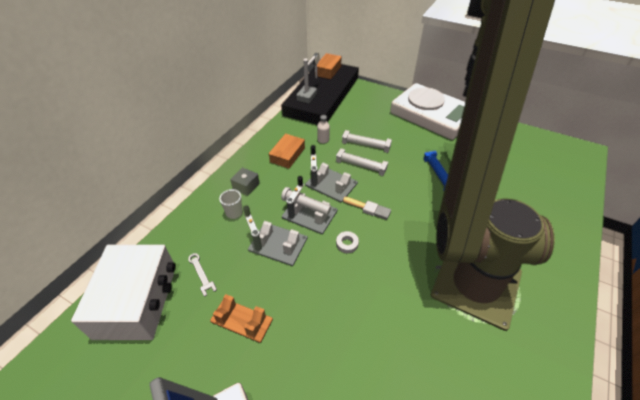

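The call was refused because each row needs all four keys, so nothing moved. I'll resend it complete.

```bash
python3 -m creep '[{"dx":25,"dy":35,"dz":5,"twist":5.7},{"dx":25,"dy":35,"dz":5,"twist":5.7},{"dx":25,"dy":35,"dz":0,"twist":5.7},{"dx":25,"dy":35,"dz":0,"twist":5.7},{"dx":25,"dy":35,"dz":0,"twist":5.7},{"dx":25,"dy":35,"dz":0,"twist":5.7},{"dx":25,"dy":35,"dz":0,"twist":5.7},{"dx":25,"dy":35,"dz":0,"twist":5.7},{"dx":25,"dy":35,"dz":0,"twist":5.7},{"dx":25,"dy":35,"dz":0,"twist":5.7},{"dx":25,"dy":35,"dz":0,"twist":5.7},{"dx":25,"dy":35,"dz":0,"twist":5.7}]'; python3 - <<'E'
from h import *
tool(); snap('wrist','w2.png'); snap('top','top2.png'); tool()
E
```

```text
time_s: 1.5
eef_pos: [0.5138, -0.0582, 0.2414]
orientation: [2.17, 2.271, 0.0]
wrist_force: [1.2, -0.5, -0.4]
grip_width: 1.003
t 1.5 tcp [513.8 -58.2 241.4] jaw deg 2.6 F [ 1.2 -0.5 -0.4] g 1.003 q6 [-0.11  0.24 -0.14  1.19 -0.    1.41]
t 1.6 tcp [516.  -56.1 241. ] jaw deg 2.7 F [ 0.4 -0.2 -0.2] g 1.0 q6 [-0.11  0.24 -0.13  1.19  0.    1.41]
```

View pics/w2.png

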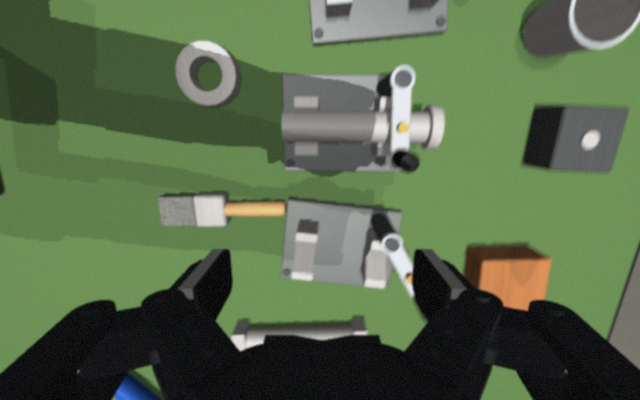

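View pics/top2.png

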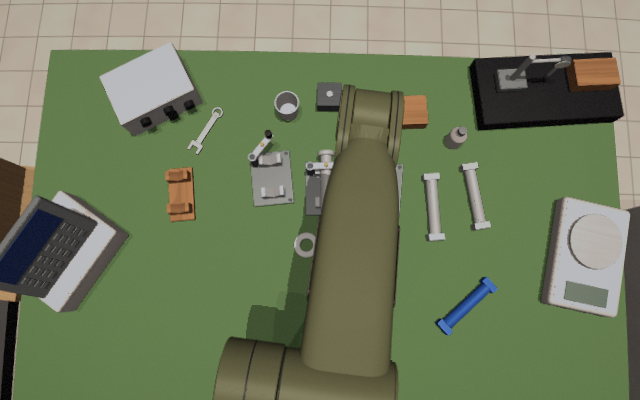

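No third spindle shows with the arm moved away. In the wrist view the M knob top is at about (404,160), the pivot at (402,77), and the plunger at (402,127).

```bash
python3 - <<'E'
from h import *
im,P=cloud('wrist')
def q(n,uv,z): p=onplane('wrist',[uv],z)[0]; print(n,(p*1000).round(1), (P[int(uv[1]),int(uv[0])]*1000).round(1))
q('pivot',(402.5,77),.09); q('plung',(402.5,127.5),.09)
dark=im.max(2)<60; m=np.zeros(dark.shape,bool); m[148:175,388:424]=1; m&=dark; v,u=np.where(m); Z=P[v,u,2]; k=Z>.115
print(k.sum(),np.c_[u,v][k].mean(0)); q('knob',np.c_[u,v][k].mean(0),.124)
# master cylinder axis
m=np.zeros(dark.shape,bool); m[95:160,300:370]=1; m&=(P[...,2]>.056); s=P[m]
print('cyl',len(s),np.nanmax(s[:,2]))
l=cv2.fitLine((s[:,:2]*1000).astype(np.float32),cv2.DIST_HUBER,0,.01,.01).ravel(); print(l.round(2),np.degrees(np.arctan2(l[1],l[0])).round(1))
for uv in [(283,127),(443,127)]: q('end',uv,.055)
# plates
g=(im.max(2).astype(int)-im.min(2)<25)
c=cv2.resize(im[50:320,250:470],None,fx=2.7,fy=2.2); cv2.imwrite('pics/c2.png',cv2.resize(im[50:320,270:460],None,fx=3,fy=2.2))
for n,uv in dict(MbL=(282,75),MtL=(283,170),R1=(289,199),R2=(282,276),R3=(386,288),R4=(401,209)).items(): q(n,uv,.012)
E
```

```text
pivot [582.7  49.4  90. ] [581.6  49.   92.8]
plung [587.8   5.2  90. ] [585.2   5.7  98.1]
282 [406.92907801 161.96099291]
knob [586.1 -23.1 124. ] [585.4 -22.4 123.3]
cyl 2137 0.07291044128706725
[1.0000e+00 2.0000e-02 5.2434e+02 2.1300e+00] 1.3
end [ 4.706e+02 -1.000e-01  5.500e+01] [4.727e+02 2.000e-01 7.200e+01]
end [639.7   7.5  55. ] [ 6.612e+02  7.700e+00 -3.000e-01]
MbL [463.4  56.7  12. ] [463.4  56.8  11.5]
MtL [465.8 -52.7  12. ] [ 4.643e+02 -5.470e+01 -4.000e-01]
R1 [473.9 -89.5  12. ] [473.6 -90.3   8.8]
R2 [ 466.3 -198.5   12. ] [ 466.2 -198.6   11.9]
R3 [ 610.1 -210.3   12. ] [ 610.4 -211.1   10.8]
R4 [617.9 -96.2  12. ] [ 6.212e+02 -9.940e+01  5.000e-01]
```

View pics/c2.png

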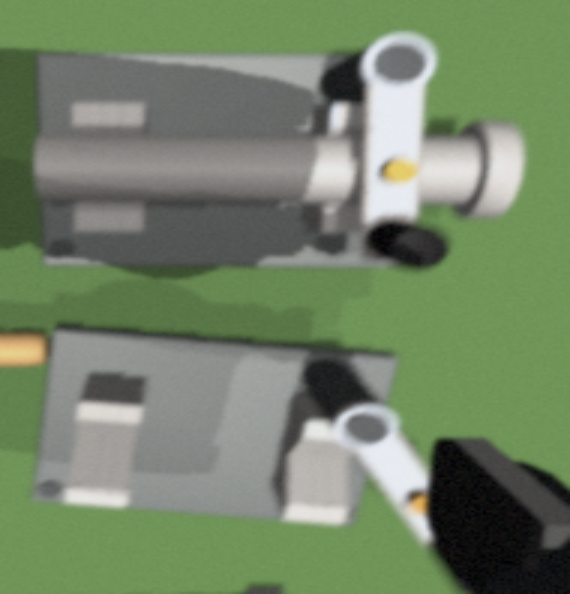

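```bash
python3 -m creep '[{"dx":35,"dy":16,"dz":0,"twist":0},{"dx":35,"dy":17,"dz":0,"twist":0},{"dx":0,"dy":0,"dz":-30,"twist":0},{"dx":0,"dy":0,"dz":-30,"twist":0},{"dx":0,"dy":0,"dz":-30,"twist":0},{"dx":0,"dy":0,"dz":-25,"twist":0},{"dx":0,"dy":0,"dz":0,"twist":0}]' 34 20; python3 - <<'E'
from h import *
tool(); snap('wrist','w3.png')
E
```

```text
time_s: 2.3
eef_pos: [0.5798, -0.0274, 0.1228]
orientation: [-2.173, -2.261, 0.008]
wrist_force: [-0.4, 0.5, 0.4]
grip_width: 0.34
t 2.3 tcp [579.8 -27.4 122.8] jaw deg 2.3 F [-0.4  0.5  0.4] g 0.34 q6 [-0.05  0.42 -0.19  0.97 -0.    1.48]
```

View pics/w3.png

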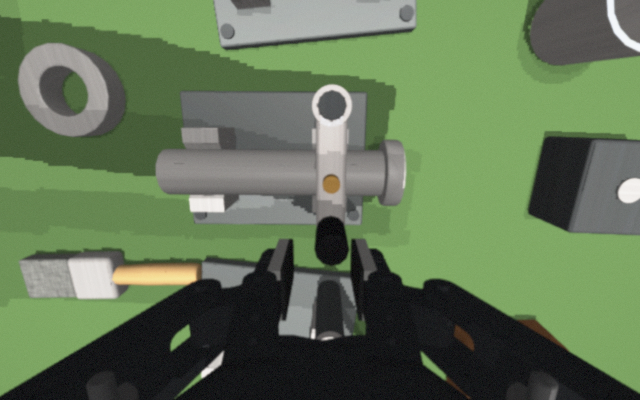

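The knob top is at about (331,228), nearly between the finger tips at (290,245) and (360,245). I'll measure the offset.

```bash
cat >> h.py <<'E'
def proj(name,p):
    c,M=cam(name); q=(np.array(p)-M[:3,3])@M[:3,:3]; x=q[:2]/q[2]; x=x*(1+c['k1']*(x@x)); return np.array([c['cx']+c['fx']*x[0],c['cy']+c['fy']*x[1]])
E
python3 - <<'E'
from h import *
im,P=cloud('wrist')
print(proj('wrist',np.load('last_wrist.npz')['p']))
m=np.zeros(im.shape[:2],bool); m[210:265,305:352]=1; m&=(im.max(2)<60)&(abs(P[...,2]-.124)<.006); v,u=np.where(m); print(m.sum(),u.mean(),v.mean()); print(onplane('wrist',[(u.mean(),v.mean())],.124), np.nanmean(P[m],0))
print(onplane('wrist',[(332,103)],.09))
E
```

```text
[320.81625932 252.76470814]
919 331.43199129488573 247.45375408052232
[[ 0.58507437 -0.02370488  0.124     ]] [ 0.58508167 -0.02385273  0.12369386]
[[0.58271991 0.04771646 0.09      ]]
```

```bash
python3 -m creep '[{"dx":5,"dy":3.5,"dz":0,"twist":0},{"dx":0,"dy":0,"dz":-11,"twist":0},{"dx":0,"dy":0,"dz":-10,"twist":0},{"dx":0,"dy":0,"dz":0,"twist":0}]'; python3 - <<'E'
from h import *
tool()
a=np.radians(1.9+np.arange(0,13)*8); p=72*np.c_[np.sin(a),-np.cos(a)]; print(np.diff(p,axis=0).round(1).tolist())
E
```

```text
time_s: 2.75
eef_pos: [0.5942, -0.0234, 0.1116]
orientation: [2.168, 2.258, 0.015]
wrist_force: [-1.4, 0.3, -0.7]
grip_width: 0.343
t 2.75 tcp [594.2 -23.4 111.6] jaw deg 2.3 F [-1.4  0.3 -0.7] g 0.343 q6 [-0.04  0.44 -0.19  0.92  0.    1.49]
[[10.0, 1.0], [9.8, 2.4], [9.3, 3.7], [8.7, 5.0], [7.9, 6.2], [7.0, 7.2], [5.9, 8.1], [4.7, 8.9], [3.5, 9.4], [2.1, 9.8], [0.7, 10.0], [-0.7, 10.0]]
```

```bash
python3 -m creep '[{"dx":0,"dy":0,"dz":0,"twist":0},{"dx":0,"dy":0,"dz":0,"twist":0}]'; python3 - <<'E'
from h import *
tool()
E
```

```text
time_s: 2.95
eef_pos: [0.5895, -0.0233, 0.1061]
orientation: [2.174, 2.265, 0.003]
wrist_force: [2.2, 0.4, 1.6]
grip_width: 0.338
t 2.95 tcp [589.5 -23.3 106.1] jaw deg 2.3 F [2.2 0.4 1.6] g 0.338 q6 [-0.04  0.44 -0.2   0.92  0.    1.49]
```

```bash
python3 -m creep '[{"dx":10,"dy":1,"dz":0,"twist":8},{"dx":9.8,"dy":2.4,"dz":0,"twist":8},{"dx":9.3,"dy":3.7,"dz":0,"twist":8},{"dx":8.7,"dy":5,"dz":0,"twist":8},{"dx":7.9,"dy":6.2,"dz":0,"twist":8},{"dx":7,"dy":7.2,"dz":0,"twist":8}]';python3 -m creep '[{"dx":5.9,"dy":8.1,"dz":0,"twist":8},{"dx":4.7,"dy":8.9,"dz":0,"twist":8},{"dx":3.5,"dy":9.4,"dz":0,"twist":8},{"dx":2.1,"dy":9.8,"dz":0,"twist":8},{"dx":0.7,"dy":10,"dz":0,"twist":8},{"dx":0,"dy":0,"dz":0,"twist":0},{"dx":0,"dy":0,"dz":0,"twist":0}]'; python3 - <<'E'
from h import *
tool()
snap('wrist','w4.png')
E
```

```text
time_s: 3.55
eef_pos: [0.6385, 0.0019, 0.1036]
orientation: [-1.056, -2.953, 0.004]
wrist_force: [-3.6, -1.5, 0.7]
grip_width: 0.336
time_s: 4.25
eef_pos: [0.657, 0.0484, 0.1044]
orientation: [0.005, -3.14, 0.0]
wrist_force: [-0.5, -0.1, -0.5]
grip_width: 0.337
t 4.25 tcp [657.   48.4 104.4] jaw deg 90.2 F [-0.5 -0.1 -0.5] g 0.337 q6 [ 0.07  0.56 -0.    1.01 -0.    0.07]
```

View pics/w4.png

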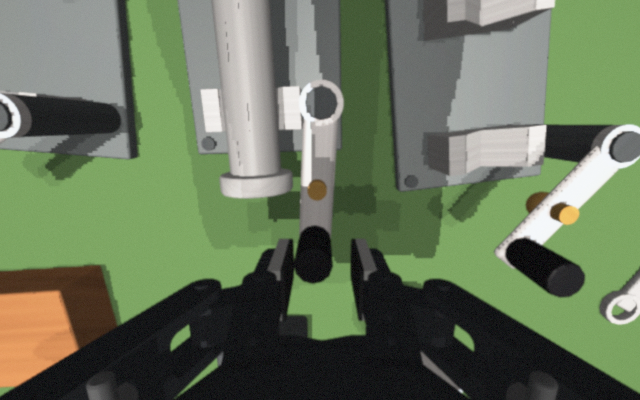

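The strap points almost along +x, with its knob at (314,255). I'll push a few mm more toward the open end.

```bash
python3 -m creep '[{"dx":0,"dy":3,"dz":0,"twist":2},{"dx":0,"dy":3,"dz":0,"twist":0},{"dx":0,"dy":0,"dz":0,"twist":0},{"dx":0,"dy":0,"dz":0,"twist":0}]'; python3 - <<'E'
from h import *
tool()
snap('wrist','w5.png'); im,P=cloud('wrist')
m=np.zeros(im.shape[:2],bool); m[225:285,285:350]=1; m&=(im.max(2)<60)&(abs(P[...,2]-.124)<.006); v,u=np.where(m); print(m.sum()); k=onplane('wrist',[(u.mean(),v.mean())],.124)[0]; print(k)
d=k[:2]-[.5827,.0477]; print(np.degrees(np.arctan2(d[1],d[0]))+90-1.9)
E
```

```text
time_s: 4.7
eef_pos: [0.6576, 0.0541, 0.1053]
orientation: [0.062, -3.141, 0.0]
wrist_force: [0.6, 0.0, -0.4]
grip_width: 0.335
t 4.7 tcp [657.6  54.1 105.3] jaw deg 92.3 F [ 0.6  0.  -0.4] g 0.335 q6 [ 0.08  0.56  0.    1.01 -0.    0.04]
1317
[0.65252278 0.04617481 0.124     ]
86.84864373853561
```

```bash
python3 -m creep '[{"dx":0,"dy":3,"dz":0,"twist":0},{"dx":0,"dy":3,"dz":0,"twist":0},{"dx":0,"dy":0,"dz":0,"twist":0},{"dx":0,"dy":0,"dz":0,"twist":0}]'; python3 - <<'E'
from h import *
tool()
snap('wrist','w6.png'); im,P=cloud('wrist')
m=np.zeros(im.shape[:2],bool); m[225:285,285:350]=1; m&=(im.max(2)<60)&(abs(P[...,2]-.124)<.006); v,u=np.where(m); print(m.sum()); k=onplane('wrist',[(u.mean(),v.mean())],.124)[0]; print(k)
d=k[:2]-[.5827,.0477]; print(np.degrees(np.arctan2(d[1],d[0]))+90-1.9)
E
```

```text
time_s: 5.15
eef_pos: [0.6578, 0.0582, 0.1053]
orientation: [-0.062, 3.141, -0.007]
wrist_force: [2.0, -6.9, -1.7]
grip_width: 0.337
t 5.15 tcp [657.8  58.2 105.3] jaw deg 92.3 F [ 2.  -6.9 -1.7] g 0.337 q6 [ 0.09  0.56  0.    1.01 -0.    0.05]
1309
[0.65248296 0.05005727 0.124     ]
90.03471472143602
```

```bash
python3 -m creep '[{"dx":0,"dy":-7,"dz":0,"twist":0},{"dx":0,"dy":0,"dz":30,"twist":0},{"dx":-20,"dy":-15,"dz":40,"twist":0},{"dx":-30,"dy":-15,"dz":30,"twist":0},{"dx":-40,"dy":-15,"dz":0,"twist":0},{"dx":-23,"dy":-4,"dz":0,"twist":0},{"dx":0,"dy":0,"dz":0,"twist":0},{"dx":0,"dy":0,"dz":0,"twist":0}]' 100; python3 - <<'E'
from h import *
tool()
snap('wrist','w7.png')
E
```

```text
time_s: 6.0
eef_pos: [0.5447, 0.0046, 0.2059]
orientation: [-0.064, 3.139, 0.001]
wrist_force: [0.5, 0.7, -0.4]
grip_width: 0.996
t 6.0 tcp [544.7   4.6 205.9] jaw deg 92.3 F [ 0.5  0.7 -0.4] g 0.996 q6 [ 0.01  0.3  -0.14  1.12  0.   -0.03]
```

View pics/w7.png

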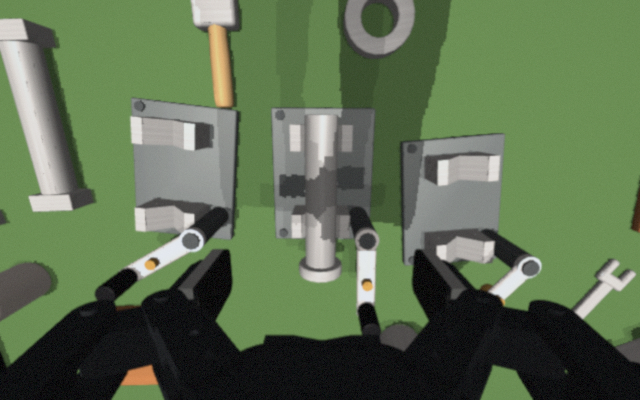

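Strap M is clear, with its pivot at (367,240) and knob at (370,318). The master lies free at (320,115)–(320,275). I'll measure all three fixtures from this view.

```bash
python3 - <<'E'
from h import *
im,P=cloud('wrist')
hsv=cv2.cvtColor(im,cv2.COLOR_BGR2HSV)
grey=(hsv[...,1]<60)
for n,(a,b,c,d,pv) in dict(R=(125,90,245,245,(191,240)),M=(265,100,380,245,(367,240)),L=(395,125,510,270,(531,267))).items():
    m=np.zeros(grey.shape,bool); m[b:d,a:c]=1
    k=m&grey&(abs(P[...,2]-.012)<.006); k=cv2.morphologyEx(k.astype(np.uint8),cv2.MORPH_OPEN,np.ones((3,3)))>0
    q=P[k][:,:2]; C,w,h,ang=rect(q)
    k2=m&(abs(P[...,2]-.05)<.008)&grey; q2=P[k2][:,:2]; C2,w2,h2,a2=rect(q2)
    p=onplane('wrist',[pv],.09)[0,:2]*1000
    t=np.radians(ang); 
    print(n,'plate',C.round(1),round(w,1),round(h,1),round(ang,1),'vee',C2.round(1),round(w2,1),round(h2,1),round(a2,1),'pivot',p.round(1))
k=P[...,2]>.058; m=np.zeros(grey.shape,bool); m[112:262,295:345]=1; k&=m; q=P[k]*1000; 
l=cv2.fitLine(q[:,:2].astype(np.float32),cv2.DIST_HUBER,0,.01,.01).ravel(); print('master',l.round(2),np.degrees(np.arctan2(l[1],l[0])),np.percentile(q[:,2],95), 'xmin',np.percentile(q[:,0],1))
m[:]=0;m[250:285,295:345]=1; k=m&(P[...,2]>.06); print('xmax flange',np.percentile(P[k][:,0],[1,99]))
E
```

```text
R plate [ 540.5 -152.1] 149.5 112.4 -4.4 vee [ 541.5 -142.5] 115.3 84.2 -4.3 pivot [ 588.6 -114.7]
M plate [538.4   3.9] 149.2 111.9 2.0 vee [539.1  10.9] 123.8 80.9 4.0 pivot [582.   46.7]
L plate [563.1 154.3] 149.4 112.9 7.3 vee [562.7 159.4] 115.3 75.0 7.4 pivot [602.8 202.9]
master [1.0000e+00 4.0000e-02 5.3915e+02 1.7200e+00] 2.2041326 71.20689483883187 xmin 473.5315120544866
xmax flange [0.60282746 0.63320564]
```

```bash
python3 -m creep '[{"dx":7.5,"dy":-1.8,"dz":-20,"twist":-0.3},{"dx":0,"dy":0,"dz":-35,"twist":0},{"dx":0,"dy":0,"dz":-35,"twist":0},{"dx":0,"dy":0,"dz":-30,"twist":0},{"dx":0,"dy":0,"dz":-25,"twist":0},{"dx":0,"dy":0,"dz":-15,"twist":0},{"dx":0,"dy":0,"dz":-10,"twist":0},{"dx":0,"dy":0,"dz":0,"twist":0},{"dx":0,"dy":0,"dz":0,"twist":0},{"dx":0,"dy":0,"dz":0,"twist":0}]' 100; python3 -c "
from h import *
tool()"
```

```text
time_s: 7.05
eef_pos: [0.5534, 0.0027, 0.0363]
orientation: [-0.056, 3.139, 0.0]
wrist_force: [-0.3, -0.7, 0.5]
grip_width: 1.002
t 7.05 tcp [553.4   2.7  36.3] jaw deg 92.0 F [-0.3 -0.7  0.5] g 1.002 q6 [ 0.    0.46 -0.39  0.72  0.   -0.03]
```

```bash
python3 -m creep '[{"dx":0,"dy":0,"dz":0,"twist":0},{"dx":0,"dy":0,"dz":0,"twist":0},{"dx":0,"dy":0,"dz":0,"twist":0},{"dx":0,"dy":0,"dz":0,"twist":0},{"dx":0,"dy":0,"dz":0,"twist":0},{"dx":0,"dy":0,"dz":0,"twist":0},{"dx":0,"dy":0,"dz":0,"twist":0},{"dx":0,"dy":0,"dz":0,"twist":0}]' 0 60; python3 -c "
from h import *
tool()"
```

```text
time_s: 7.85
eef_pos: [0.5523, 0.0036, 0.036]
orientation: [-0.057, 3.14, 0.003]
wrist_force: [-1.8, 3.4, 5.7]
grip_width: 0.358
t 7.85 tcp [552.3   3.6  36. ] jaw deg 92.1 F [-1.8  3.4  5.7] g 0.358 q6 [ 0.01  0.46 -0.39  0.72  0.   -0.03]
```

```bash
python3 -m creep '[{"dx":0,"dy":0,"dz":3,"twist":0},{"dx":0,"dy":0,"dz":8,"twist":0},{"dx":0,"dy":0,"dz":15,"twist":0},{"dx":0,"dy":0,"dz":18,"twist":0},{"dx":-10,"dy":0,"dz":15,"twist":0},{"dx":-25,"dy":0,"dz":0,"twist":0},{"dx":-30,"dy":10,"dz":0,"twist":0},{"dx":-30,"dy":20,"dz":0,"twist":0},{"dx":-20,"dy":30,"dz":0,"twist":0},{"dx":0,"dy":35,"dz":0,"twist":0},{"dx":0,"dy":35,"dz":0,"twist":0},{"dx":0,"dy":30,"dz":0,"twist":0}]'; python3 -m creep '[{"dx":0,"dy":35,"dz":0,"twist":1},{"dx":0,"dy":35,"dz":0,"twist":1},{"dx":0,"dy":35,"dz":0,"twist":1},{"dx":10,"dy":35,"dz":0,"twist":1},{"dx":0,"dy":20,"dz":0,"twist":0},{"dx":0,"dy":0,"dz":0,"twist":0},{"dx":0,"dy":0,"dz":0,"twist":0}]';python3 -c "
from h import *
tool();snap('wrist','w8.png');snap('top','top8.png')"
```

```text
time_s: 9.05
eef_pos: [0.436, 0.1635, 0.0947]
orientation: [-0.056, 3.141, -0.001]
wrist_force: [0.5, -0.2, -4.7]
grip_width: 0.355
time_s: 9.75
eef_pos: [0.446, 0.3218, 0.094]
orientation: [0.167, -3.136, 0.003]
wrist_force: [0.0, 0.3, -3.7]
grip_width: 0.36
t 9.75 tcp [446.  321.8  94. ] jaw deg 96.1 F [ 0.   0.3 -3.7] g 0.36 q6 [ 0.63  0.4  -0.31  0.86 -0.    0.52]
```

View pics/w8.png

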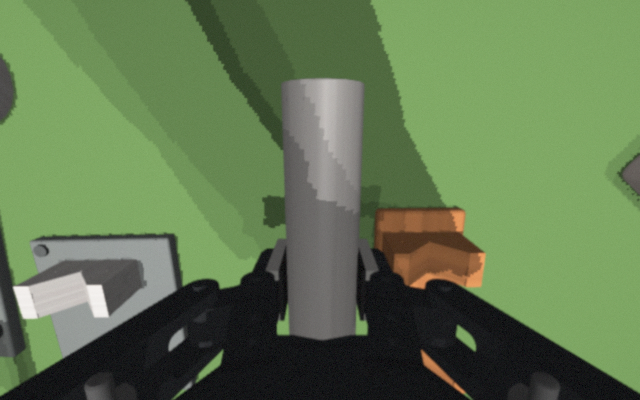

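View pics/top8.png

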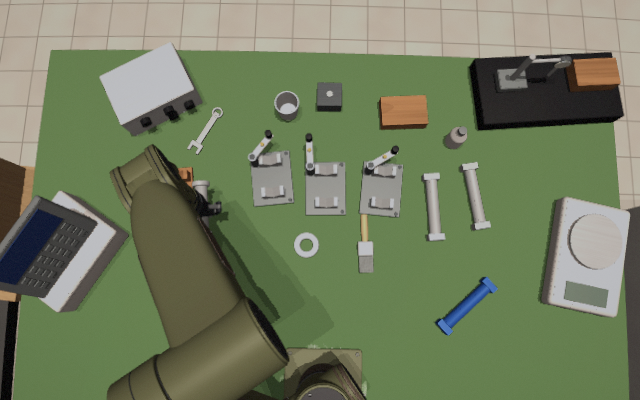

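The master is held with its tail end at (323,82). The rest's near edge is at (377–466,209). I'll measure the rest from both views, and the master's position in the hand.

```bash
python3 - <<'E'
from h import *
im=cv2.imread('pics/top1.png')
# rest in top view, unobstructed (orange)
hsv=cv2.cvtColor(im,cv2.COLOR_BGR2HSV); m=(hsv[...,0]<18)&(hsv[...,1]>110); m[:, :155]=0; m[:,205:]=0; m[:160]=0; m[230:]=0
v,u=np.where(m); q=onplane('top',np.c_[u,v],.012); print('top rest',rect(q[:,:2]))
cv2.imwrite('pics/restcrop.png',cv2.resize(im[155:235,150:220],None,fx=8,fy=7,interpolation=cv2.INTER_CUBIC))
im,P=cloud('wrist')
print('near corners',onplane('wrist',[(377,208),(466,209)],.012)*1000)
hsv=cv2.cvtColor(im,cv2.COLOR_BGR2HSV); o=(hsv[...,0]<18)&(hsv[...,1]>110)
b=o&(abs(P[...,2]-.012)<.006); q=P[b]*1000; print('base pts y range',q[:,1].min(),q[:,1].max(),'xmin',q[:,0].min(),np.median(q[:,2]))
m=np.zeros(o.shape,bool); m[75:330,280:368]=1; k=m&(P[...,2]>.1)&(hsv[...,1]<60); q=P[k]*1000; 
l=cv2.fitLine(q[:,:2].astype(np.float32),cv2.DIST_HUBER,0,.01,.01).ravel(); print('master',l.round(2),np.degrees(np.arctan2(l[1],l[0])),np.percentile(q[:,2],98),'xmin',np.percentile(q[:,0],.5))
t=q[q[:,2]>np.percentile(q[:,2],70)]; print('top line z vs x', np.polyfit(t[:,0],t[:,2],1))
E
```

```text
top rest (array([511.15811157, 410.00320435]), 148.84864807128906, 76.63943481445312, 6.9465460777282715)
near corners [[440.04976892 362.89491894  12.        ]
 [433.48419997 431.50625672  12.        ]]
base pts y range 363.3841905311911 433.2368162478945 xmin 434.71427759389235 11.880527443706907
master [9.9000e-01 1.1000e-01 4.1095e+02 3.1722e+02] 6.455897 131.74851764477327 xmin 366.9573966178221
top line z vs x [1.28546963e-02 1.23924547e+02]
```

View pics/restcrop.png

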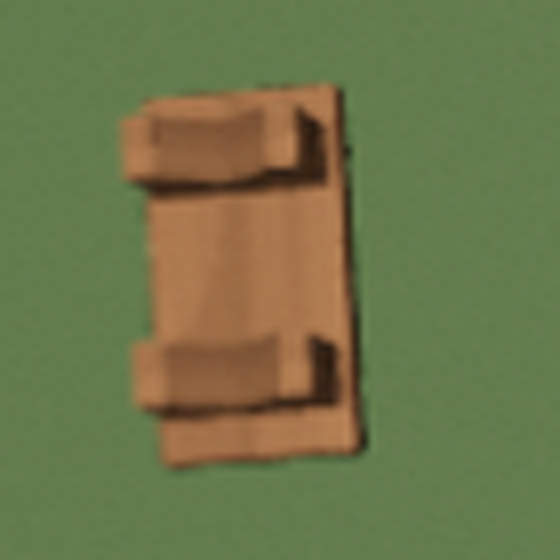

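```bash
python3 - <<'E'
from h import *
a,b,c,d=onplane('top',[(192.5,167.6),(194.75,219.3),(171,221),(168.5,170)],.012)[:,:2]*1000
print(a,b,c,d); e=a-b; print(np.hypot(*e),np.degrees(np.arctan2(e[1],e[0])), (a+b)/2)
th=np.radians(6); n=np.array([-np.sin(th),np.cos(th)]); print('centre via right edge',(a+b)/2+35*n)
near=np.array([436.8,397.2]);print('via near edge', near+75*np.array([np.cos(th),np.sin(th)]))
E
```

```text
[586.86425056 379.24682294] [440.84892749 363.16787893] [434.37598488 429.22072614] [578.44698365 447.03667207]
146.89794760809932 6.283989589855711 [513.85658902 371.20735094]
centre via right edge [510.19809281 406.01561727]
via near edge [511.38914215 405.03963475]
```

```bash
python3 -m creep '[{"dx":15,"dy":20,"dz":0,"twist":0},{"dx":20,"dy":22,"dz":0,"twist":0},{"dx":20,"dy":22,"dz":0,"twist":0},{"dx":14.5,"dy":20.8,"dz":0,"twist":0},{"dx":0,"dy":0,"dz":0,"twist":0},{"dx":0,"dy":0,"dz":-12,"twist":0},{"dx":0,"dy":0,"dz":-12,"twist":0},{"dx":0,"dy":0,"dz":-10,"twist":0},{"dx":0,"dy":0,"dz":0,"twist":0},{"dx":0,"dy":0,"dz":0,"twist":0}]';python3 -c "
from h import *
tool();snap('wrist','w9.png')"
```

```text
time_s: 10.85
eef_pos: [0.5159, 0.4065, 0.0597]
orientation: [0.165, -3.136, 0.002]
wrist_force: [-0.2, 0.5, -4.2]
grip_width: 0.354
t 10.85 tcp [515.9 406.5  59.7] jaw deg 96.0 F [-0.2  0.5 -4.2] g 0.354 q6 [ 0.67  0.59 -0.07  0.91 -0.    0.56]
```

View pics/w9.png

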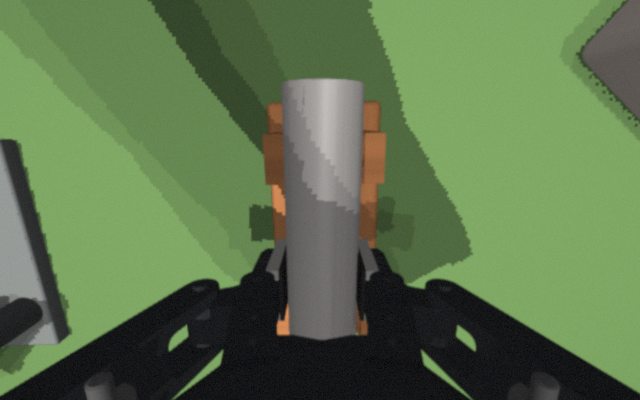

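The master sits centred over the rest: the wood shows equally on both sides, at x≈265–284 and 363–386. I'll lower it.

```bash
python3 -m creep '[{"dx":0,"dy":0,"dz":-8,"twist":0},{"dx":0,"dy":0,"dz":-7,"twist":0},{"dx":0,"dy":0,"dz":-4,"twist":0},{"dx":0,"dy":0,"dz":-2,"twist":0},{"dx":0,"dy":0,"dz":0,"twist":0},{"dx":0,"dy":0,"dz":0,"twist":0}]';python3 -c "
from h import *
tool()"
```

```text
time_s: 11.5
eef_pos: [0.5167, 0.4075, 0.0394]
orientation: [-0.165, 3.137, 0.0]
wrist_force: [0.1, -0.3, -4.3]
grip_width: 0.355
t 11.5 tcp [516.7 407.5  39.4] jaw deg 96.0 F [ 0.1 -0.3 -4.3] g 0.355 q6 [ 0.67  0.61 -0.09  0.87 -0.    0.56]
```

```bash
python3 -m creep '[{"dx":0,"dy":0,"dz":-1.5,"twist":0},{"dx":0,"dy":0,"dz":-1.5,"twist":0},{"dx":0,"dy":0,"dz":-1,"twist":0},{"dx":0,"dy":0,"dz":0,"twist":0},{"dx":0,"dy":0,"dz":0,"twist":0}]';python3 -c "
from h import *
tool()"
```

```text
time_s: 12.0
eef_pos: [0.5171, 0.4082, 0.0366]
orientation: [-0.166, 3.136, 0.003]
wrist_force: [-2.2, 1.2, 6.2]
grip_width: 0.356
t 12.0 tcp [517.1 408.2  36.6] jaw deg 96.1 F [-2.2  1.2  6.2] g 0.356 q6 [ 0.67  0.61 -0.1   0.86  0.    0.56]
```

```bash
python3 -m creep '[{"dx":0,"dy":0,"dz":0,"twist":0},{"dx":0,"dy":0,"dz":0,"twist":0},{"dx":0,"dy":0,"dz":0,"twist":0},{"dx":0,"dy":0,"dz":0,"twist":0},{"dx":0,"dy":0,"dz":20,"twist":0},{"dx":0,"dy":0,"dz":35,"twist":0},{"dx":0,"dy":0,"dz":45,"twist":0},{"dx":0,"dy":0,"dz":45,"twist":0},{"dx":-20,"dy":0,"dz":20,"twist":0},{"dx":0,"dy":0,"dz":0,"twist":0},{"dx":0,"dy":0,"dz":0,"twist":0}]' 100;python3 -c "
from h import *
tool();snap('wrist','w10.png')"
```

```text
time_s: 13.1
eef_pos: [0.4967, 0.4074, 0.2003]
orientation: [-0.166, 3.136, 0.0]
wrist_force: [-0.7, 0.1, -0.4]
grip_width: 0.999
t 13.1 tcp [496.7 407.4 200.3] jaw deg 96.1 F [-0.7  0.1 -0.4] g 0.999 q6 [ 0.69  0.48  0.11  1.21 -0.    0.58]
```

View pics/w10.png

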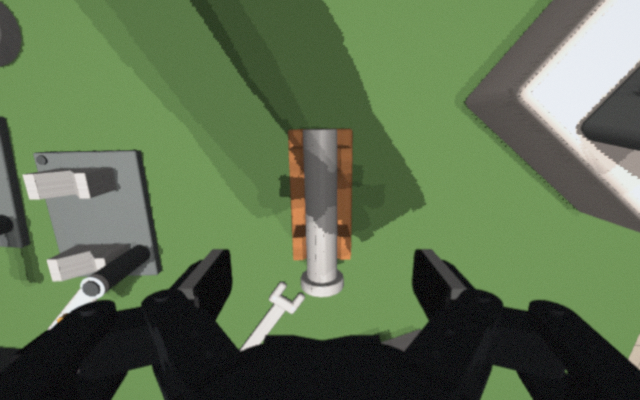

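```bash
python3 - <<'E'
from h import *
im,P=cloud('wrist')
m=np.zeros(im.shape[:2],bool); m[125:275,300:345]=1; k=m&(P[...,2]>.058); q=P[k]*1000
l=cv2.fitLine(q[:,:2].astype(np.float32),cv2.DIST_HUBER,0,.01,.01).ravel(); print(l.round(2),np.degrees(np.arctan2(l[1],l[0])))
for a,b in [(430,470),(480,510),(520,560)]:
    s=q[(q[:,0]>a)&(q[:,0]<b)]; print(a,np.percentile(s[:,2],95).round(1))
print('tail',np.percentile(q[:,0],.5))
E
```

```text
[9.9000e-01 1.2000e-01 5.0318e+02 4.0563e+02] 6.9763746
430 71.2
480 71.2
520 71.1
tail 437.5365188664557
```

The master is seated: 71 mm top height along its whole length, and centred to about 1 mm. Next is the strap of the right-hand fixture (R), beside the spindles.

```bash
python3 -m creep '[{"dx":5,"dy":-40,"dz":0,"twist":-5.4},{"dx":10,"dy":-45,"dz":0,"twist":-5.4},{"dx":10,"dy":-45,"dz":0,"twist":-5.4},{"dx":10,"dy":-45,"dz":0,"twist":-5.4},{"dx":10,"dy":-45,"dz":0,"twist":-5.4},{"dx":10,"dy":-45,"dz":0,"twist":-5.4},{"dx":10,"dy":-45,"dz":0,"twist":-5.4},{"dx":10,"dy":-45,"dz":0,"twist":-5.4},{"dx":10,"dy":-45,"dz":0,"twist":-5.4},{"dx":10,"dy":-45,"dz":0,"twist":-5.4},{"dx":10,"dy":-45,"dz":0,"twist":-5.4},{"dx":10,"dy":-45,"dz":0,"twist":-5.4}]' 36;python3 -m creep '[{"dx":8,"dy":-42,"dz":0,"twist":0},{"dx":0,"dy":0,"dz":-30,"twist":0},{"dx":0,"dy":0,"dz":-30,"twist":0},{"dx":0,"dy":0,"dz":0,"twist":0},{"dx":0,"dy":0,"dz":0,"twist":0}]';python3 -c "
from h import *
tool();snap('wrist','w11.png')"
```

```text
time_s: 14.35
eef_pos: [0.6109, -0.1299, 0.1977]
orientation: [-1.546, -2.731, 0.002]
wrist_force: [0.5, 0.3, -0.2]
grip_width: 0.36
time_s: 14.85
eef_pos: [0.6183, -0.1695, 0.1384]
orientation: [-1.54, -2.734, 0.002]
wrist_force: [0.1, 0.1, -0.0]
grip_width: 0.361
t 14.85 tcp [ 618.3 -169.5  138.4] jaw deg 31.2 F [ 0.1  0.1 -0. ] g 0.361 q6 [-0.27  0.51  0.    1.07 -0.    0.76]
```

View pics/w11.png

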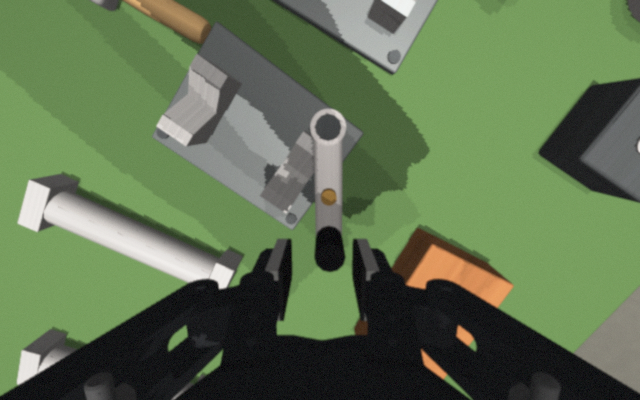

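The knob is at (330,250), between the fingers. Pivot at (328,126). I'll measure both.

```bash
cat >> h.py <<'E'
def knob(box,pv=None,z0=.124):
    im,P=cloud('wrist'); a,b,c,d=box
    m=np.zeros(im.shape[:2],bool); m[b:d,a:c]=1; m&=(im.max(2)<65)&(abs(P[...,2]-z0)<.006); v,u=np.where(m)
    k=onplane('wrist',[(u.mean(),v.mean())],z0)[0]*1000; print('knob',m.sum(),k.round(1))
    if pv is not None:
        p=onplane('wrist',[pv],.09)[0]*1000; print('pivot',p.round(1)); 
        dd=k-p; print('r',np.hypot(dd[0],dd[1]),'a from -y',np.degrees(np.arctan2(dd[1],dd[0]))+90)
    return k
E
python3 - <<'E'
from h import *
knob((305,215,350,275),(328,126))
E
```

```text
knob 735 [ 625.9 -174.3  124. ]
pivot [ 588.9 -114.2   90. ]
r 70.52054635949588 a from -y 31.645750405914825
```

```bash
python3 -m creep '[{"dx":7.6,"dy":-4.8,"dz":0,"twist":0},{"dx":0,"dy":0,"dz":0,"twist":0},{"dx":0,"dy":0,"dz":-11,"twist":0},{"dx":0,"dy":0,"dz":-11,"twist":0},{"dx":0,"dy":0,"dz":-12,"twist":0},{"dx":0,"dy":0,"dz":0,"twist":0},{"dx":0,"dy":0,"dz":0,"twist":0}]';python3 -c "
from h import *
tool()
a=np.radians(31.6+np.arange(0,8)*8); p=72*np.c_[np.sin(a),-np.cos(a)]; print(np.diff(p,axis=0).round(1).tolist())"
```

```text
time_s: 15.6
eef_pos: [0.6264, -0.1742, 0.1054]
orientation: [-1.54, -2.736, 0.001]
wrist_force: [-0.0, 0.3, -0.2]
grip_width: 0.36
t 15.6 tcp [ 626.4 -174.2  105.4] jaw deg 31.2 F [-0.   0.3 -0.2] g 0.36 q6 [-0.27  0.54 -0.03  1.   -0.    0.75]
[[8.2, 5.8], [7.3, 6.9], [6.2, 7.9], [5.1, 8.7], [3.8, 9.3], [2.5, 9.7], [1.1, 10.0]]
```

```bash
python3 -m creep '[{"dx":8.2,"dy":5.8,"dz":0,"twist":8},{"dx":7.3,"dy":6.9,"dz":0,"twist":8},{"dx":6.2,"dy":7.9,"dz":0,"twist":8},{"dx":5.1,"dy":8.7,"dz":0,"twist":8},{"dx":3.8,"dy":9.3,"dz":0,"twist":8},{"dx":2.5,"dy":9.7,"dz":0,"twist":8},{"dx":1.1,"dy":10,"dz":0,"twist":8},{"dx":0,"dy":4,"dz":0,"twist":0},{"dx":0,"dy":0,"dz":0,"twist":0},{"dx":0,"dy":0,"dz":0,"twist":0}]';python3 -c "
from h import *
tool();snap('wrist','w12.png');knob((280,215,360,285),(328,126))"
```

```text
time_s: 16.6
eef_pos: [0.6615, -0.1122, 0.1066]
orientation: [0.079, 3.14, 0.0]
wrist_force: [0.7, 0.3, 0.4]
grip_width: 0.361
t 16.6 tcp [ 661.5 -112.2  106.6] jaw deg 87.1 F [0.7 0.3 0.4] g 0.361 q6 [-0.17  0.58  0.04  1.03  0.   -0.12]
knob 1441 [ 658.4 -117.5  124. ]
pivot [ 598.3 -107.    90. ]
r 61.05925201451066 a from -y 80.07287566355794
```

View pics/w12.png

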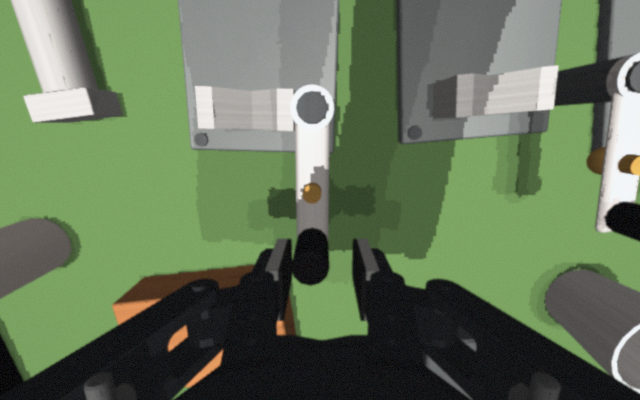

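```bash
python3 -m creep '[{"dx":0,"dy":3,"dz":0,"twist":0},{"dx":0,"dy":0,"dz":0,"twist":0},{"dx":0,"dy":0,"dz":0,"twist":0}]';python3 -c "
from h import *
tool();snap('wrist','w13.png');knob((280,215,360,285),(313,105))"
```

```text
time_s: 16.95
eef_pos: [0.6615, -0.1105, 0.1064]
orientation: [0.078, 3.14, -0.004]
wrist_force: [1.0, -5.6, 0.8]
grip_width: 0.362
t 16.95 tcp [ 661.5 -110.5  106.4] jaw deg 87.2 F [ 1.  -5.6  0.8] g 0.362 q6 [-0.16  0.57  0.03  1.03 -0.   -0.12]
knob 1436 [ 658.4 -116.6  124. ]
pivot [ 587.6 -112.4   90. ]
r 70.88478104597696 a from -y 86.59563886658059
```

```bash
python3 -m creep '[{"dx":0,"dy":-6,"dz":0,"twist":0},{"dx":0,"dy":0,"dz":30,"twist":0},{"dx":0,"dy":0,"dz":40,"twist":0},{"dx":-30,"dy":-30,"dz":25,"twist":1},{"dx":-30,"dy":-30,"dz":0,"twist":1},{"dx":-30,"dy":-30,"dz":0,"twist":1},{"dx":-30,"dy":-30,"dz":0,"twist":1},{"dx":-30,"dy":-30,"dz":0,"twist":1},{"dx":-20,"dy":-26,"dz":0,"twist":2},{"dx":0,"dy":0,"dz":0,"twist":0},{"dx":0,"dy":0,"dz":0,"twist":0}]' 100;python3 -c "
from h import *
tool();snap('wrist','w14.png')"
```

```text
time_s: 18.1
eef_pos: [0.4912, -0.2912, 0.2014]
orientation: [-0.113, 3.139, 0.002]
wrist_force: [0.3, 0.4, 0.5]
grip_width: 1.0
t 18.1 tcp [ 491.2 -291.2  201.4] jaw deg 94.1 F [0.3 0.4 0.5] g 1.0 q6 [-0.54  0.35 -0.08  1.14  0.   -0.61]
```

View pics/w14.png

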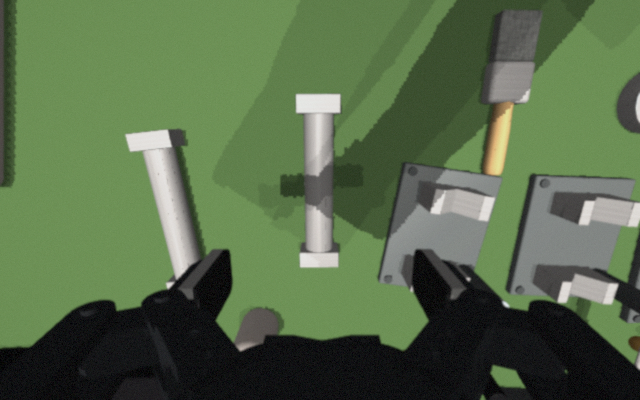

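Spindle 1 spans (318,95) to (318,266), upright in the view; spindle 2 is at (165,140)–(185,280). I'll measure spindle 1.

```bash
cat >> h.py <<'E'
def spin(box,zlo=.02):
    im,P=cloud('wrist'); a,b,c,d=box; hsv=cv2.cvtColor(im,cv2.COLOR_BGR2HSV)
    m=np.zeros(im.shape[:2],bool); m[b:d,a:c]=1; m&=(P[...,2]>zlo)&(hsv[...,1]<70)
    q=P[m]; C,w,h,ang=rect(q[:,:2]); print('spindle c',C.round(1),'size',round(w,1),round(h,1),'ang',round(ang,1),'ztop',np.percentile(q[:,2],90).round(4))
E
python3 - <<'E'
from h import *
spin((285,85,352,275)); 
E
```

```text
spindle c [ 491.8 -296.1] size 185.0 43.4 ang 4.1 ztop 0.0324
```

```bash
python3 -m creep '[{"dx":0.6,"dy":-4.9,"dz":-30,"twist":0},{"dx":0,"dy":0,"dz":-45,"twist":0},{"dx":0,"dy":0,"dz":-45,"twist":0},{"dx":0,"dy":0,"dz":-40,"twist":0},{"dx":0,"dy":0,"dz":-25,"twist":0},{"dx":0,"dy":0,"dz":-12,"twist":0},{"dx":0,"dy":0,"dz":0,"twist":0},{"dx":0,"dy":0,"dz":0,"twist":0}]';python3 -m creep '[{"dx":0,"dy":0,"dz":0,"twist":0},{"dx":0,"dy":0,"dz":0,"twist":0},{"dx":0,"dy":0,"dz":0,"twist":0},{"dx":0,"dy":0,"dz":0,"twist":0},{"dx":0,"dy":0,"dz":0,"twist":0},{"dx":0,"dy":0,"dz":0,"twist":0},{"dx":0,"dy":0,"dz":0,"twist":0}]' 0 60;python3 -c "
from h import *
tool()"
```

```text
time_s: 18.95
eef_pos: [0.4934, -0.296, 0.0052]
orientation: [-0.118, 3.138, -0.001]
wrist_force: [0.3, -1.2, 0.5]
grip_width: 1.003
time_s: 19.65
eef_pos: [0.4926, -0.2961, 0.0054]
orientation: [-0.116, 3.138, -0.0]
wrist_force: [-0.9, 2.0, 4.9]
grip_width: 0.351
t 19.65 tcp [ 492.6 -296.1    5.4] jaw deg 94.2 F [-0.9  2.   4.9] g 0.351 q6 [-0.54  0.53 -0.37  0.68  0.   -0.62]
```

```bash
python3 -m creep '[{"dx":0,"dy":0,"dz":4,"twist":0},{"dx":0,"dy":0,"dz":15,"twist":0},{"dx":0,"dy":0,"dz":30,"twist":0},{"dx":0,"dy":0,"dz":35,"twist":0},{"dx":0,"dy":5,"dz":31,"twist":0},{"dx":0,"dy":15,"dz":0,"twist":0},{"dx":0,"dy":30,"dz":0,"twist":0},{"dx":0,"dy":35,"dz":0,"twist":0},{"dx":0,"dy":40,"dz":0,"twist":0},{"dx":0,"dy":40,"dz":0,"twist":-1},{"dx":0,"dy":40,"dz":0,"twist":-1.2},{"dx":10,"dy":35,"dz":0,"twist":0}]';python3 -m creep '[{"dx":15,"dy":25,"dz":0,"twist":0},{"dx":15,"dy":20,"dz":0,"twist":0},{"dx":6,"dy":14,"dz":0,"twist":0},{"dx":0,"dy":0,"dz":0,"twist":0},{"dx":0,"dy":0,"dz":0,"twist":0}]';python3 -c "
from h import *
tool();snap('wrist','w15.png')"
```

```text
time_s: 20.85
eef_pos: [0.4979, -0.0534, 0.117]
orientation: [0.056, -3.135, -0.002]
wrist_force: [0.3, -0.7, -5.5]
grip_width: 0.348
time_s: 21.35
eef_pos: [0.5363, 0.0029, 0.1181]
orientation: [0.057, -3.138, 0.001]
wrist_force: [0.2, 0.1, -4.5]
grip_width: 0.348
t 21.35 tcp [536.3   2.9 118.1] jaw deg 92.1 F [ 0.2  0.1 -4.5] g 0.348 q6 [ 0.01  0.35 -0.31  0.91 -0.   -0.03]
```

View pics/w15.png

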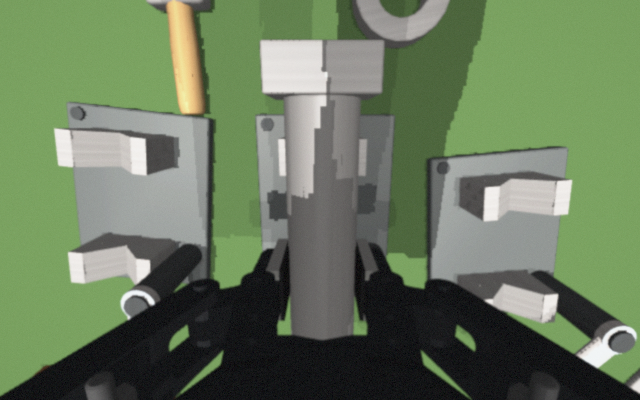

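The spindle is held at (322,40)–(322,335), over the M vee. I'll measure its pose in the hand.

```bash
cat >> h.py <<'E'
def held(box,zlo):
    im,P=cloud('wrist'); a,b,c,d=box; hsv=cv2.cvtColor(im,cv2.COLOR_BGR2HSV)
    m=np.zeros(im.shape[:2],bool); m[b:d,a:c]=1; m&=(P[...,2]>zlo)&(hsv[...,1]<70)
    q=P[m]*1000; l=cv2.fitLine(q[:,:2].astype(np.float32),cv2.DIST_HUBER,0,.01,.01).ravel()
    if l[0]<0: l[:2]*=-1
    s=(q[:,:2]-l[2:])@l[:2]; s0=np.percentile(s,.5); C=l[2:]+(s0+93)*l[:2]
    blk=q[s<s0+14]; cyl=q[s>s0+25]
    print('held centre',C.round(1),'ang',np.degrees(np.arctan2(l[1],l[0])).round(1),'block top z',np.percentile(blk[:,2],90).round(1),'cyl top z',np.percentile(cyl[:,2],95).round(1),'blk y',np.percentile(blk[:,1],[1,99]).round(1))
    for lo in range(25,110,20):
        t=q[(s>s0+lo)&(s<s0+lo+20)]; print(lo,len(t), np.percentile(t[:,2],95).round(1) if len(t) else '', end=' ; ')
    print()
E
python3 - <<'E'
from h import *
held((255,35,390,330),.105)
E
```

```text
held centre [536.7   1.9] ang 2.3 block top z 145.9 cyl top z 186.9 blk y [-22.8  19.9]
25 3907 145.1 ; 45 3405 145.0 ; 65 6232 194.6 ; 85 3998 157.4 ; 105 1757 144.6 ;
```

```bash
python3 -m creep '[{"dx":2,"dy":0.7,"dz":-10,"twist":0},{"dx":0,"dy":0,"dz":-20,"twist":0},{"dx":0,"dy":0,"dz":-18,"twist":0},{"dx":0,"dy":0,"dz":-10,"twist":0},{"dx":0,"dy":0,"dz":-6,"twist":0},{"dx":0,"dy":0,"dz":-4,"twist":0},{"dx":0,"dy":0,"dz":0,"twist":0},{"dx":0,"dy":0,"dz":0,"twist":0}]';python3 -c "
from h import *
tool()"
```

```text
time_s: 22.2
eef_pos: [0.5406, 0.0036, 0.0519]
orientation: [-0.056, 3.14, -0.0]
wrist_force: [-0.4, -0.3, -4.4]
grip_width: 0.352
t 22.2 tcp [540.6   3.6  51.9] jaw deg 92.0 F [-0.4 -0.3 -4.4] g 0.352 q6 [ 0.01  0.42 -0.4   0.75 -0.   -0.03]
```

```bash
python3 -m creep '[{"dx":-1,"dy":0,"dz":-3,"twist":0},{"dx":0,"dy":0,"dz":-2,"twist":0},{"dx":0,"dy":0,"dz":-1,"twist":0},{"dx":0,"dy":0,"dz":0,"twist":0},{"dx":0,"dy":0,"dz":0,"twist":0}]';python3 -c "
from h import *
tool()"; python3 -m creep '[{"dx":0,"dy":0,"dz":-1,"twist":0},{"dx":0,"dy":0,"dz":-0.5,"twist":0},{"dx":0,"dy":0,"dz":0,"twist":0}]'
```

```text
time_s: 22.7
eef_pos: [0.5391, 0.0037, 0.0453]
orientation: [-0.056, 3.141, -0.0]
wrist_force: [-0.1, 0.2, -4.8]
grip_width: 0.354
t 22.7 tcp [539.1   3.7  45.3] jaw deg 92.0 F [-0.1  0.2 -4.8] g 0.354 q6 [ 0.01  0.43 -0.41  0.73 -0.   -0.03]
time_s: 23.0
eef_pos: [0.5394, 0.0033, 0.0444]
orientation: [-0.055, 3.14, -0.001]
wrist_force: [-1.2, -1.5, 1.5]
grip_width: 0.35
```

Contact has begun: Fz went from −4.8 to +1.5. One small step more, then release.

```bash
python3 -m creep '[{"dx":0,"dy":0,"dz":-0.8,"twist":0},{"dx":0,"dy":0,"dz":0,"twist":0}]'; python3 -m creep '[{"dx":0,"dy":0,"dz":0,"twist":0},{"dx":0,"dy":0,"dz":0,"twist":0},{"dx":0,"dy":0,"dz":0,"twist":0},{"dx":0,"dy":0,"dz":0,"twist":0},{"dx":0,"dy":0,"dz":20,"twist":0},{"dx":0,"dy":0,"dz":40,"twist":0},{"dx":0,"dy":0,"dz":45,"twist":0},{"dx":0,"dy":0,"dz":45,"twist":0},{"dx":-20,"dy":0,"dz":10,"twist":0},{"dx":0,"dy":0,"dz":0,"twist":0},{"dx":0,"dy":0,"dz":0,"twist":0}]' 100;python3 -c "
from h import *
tool();snap('wrist','w16.png');snap('top','top16.png');spin((270,90,375,300),.056)"
```

```text
time_s: 23.2
eef_pos: [0.5394, 0.0032, 0.0443]
orientation: [-0.055, 3.14, -0.001]
wrist_force: [-2.1, -1.7, 8.2]
grip_width: 0.351
time_s: 24.3
eef_pos: [0.5189, 0.0037, 0.2027]
orientation: [-0.056, 3.141, 0.0]
wrist_force: [0.5, 0.7, 0.5]
grip_width: 0.999
t 24.3 tcp [518.9   3.7 202.7] jaw deg 92.0 F [0.5 0.7 0.5] g 0.999 q6 [ 0.01  0.26 -0.21  1.1   0.   -0.03]
spindle c [537.8  16.8] size 183.7 73.8 ang 2.0 ztop 0.0887
```

View pics/w16.png

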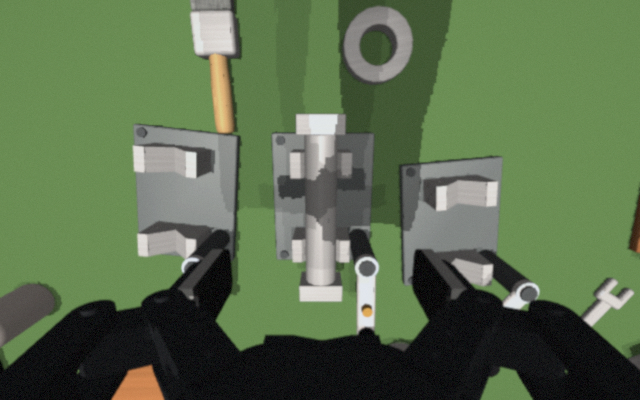

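The spindle lies in both M vees, from (320,115) to (320,298), centred to about 1 mm. I'll check that it's level, and find the knob.

```bash
python3 - <<'E'
from h import *
spin((290,90,347,305),.056)
im,P=cloud('wrist'); q=P[136:275,302:340].reshape(-1,3)*1000; q=q[q[:,2]>60]
for a in range(460,620,25):
    s=q[(q[:,0]>a)&(q[:,0]<a+25)]; print(a,np.percentile(s[:,2],90).round(1),end=' ')
for n,uv in dict(blk1=(320,124),blk2=(320,290)).items(): print(n,P[uv[1],uv[0]].round(3))
print(onplane('wrist',[(367,268)],.09))
E
```

```text
spindle c [538.8   2. ] size 184.9 43.8 ang 1.8 ztop 0.0713
460 70.8 485 70.8 510 70.8 535 70.8 560 70.8 585 70.8 Traceback (most recent call last):
  File "<stdin>", line 5, in <module>
    return _quantile_unchecked(
        a, q, axis, out, overwrite_input, method, keepdims, weights)
    return _ureduce(a,
                    func=_quantile_ureduce_func,
    ...<5 lines>...
                    overwrite_input=overwrite_input,
                    method=method)
    r = func(a, **kwargs)
    result = _quantile(arr,
                       quantiles=q,
    ...<2 lines>...
                       out=out,
                       weights=wgt)
    slices_having_nans = np.isnan(arr[-1, ...])
                                  ~~~^^^^^^^^^
IndexError: index -1 is out of bounds for axis 0 with size 0
```

```bash
python3 -m creep '[{"dx":30,"dy":10,"dz":0,"twist":0},{"dx":40,"dy":20,"dz":0,"twist":0},{"dx":40,"dy":12,"dz":0,"twist":0},{"dx":24,"dy":4,"dz":0,"twist":0},{"dx":0,"dy":0,"dz":-35,"twist":0},{"dx":0,"dy":0,"dz":-30,"twist":0},{"dx":0,"dy":0,"dz":0,"twist":0},{"dx":0,"dy":0,"dz":0,"twist":0}]' 36;python3 -c "
from h import *
tool();snap('wrist','w17.png');knob((280,205,360,290))
a=np.radians(93.6-np.arange(0,12)*8.34); p=72*np.c_[np.sin(a),-np.cos(a)]; print(np.diff(p,axis=0).round(1).tolist())"
```

```text
time_s: 25.2
eef_pos: [0.6521, 0.0496, 0.1365]
orientation: [0.056, -3.137, 0.0]
wrist_force: [0.5, 0.6, 0.3]
grip_width: 0.364
t 25.2 tcp [652.1  49.6 136.5] jaw deg 92.0 F [0.5 0.6 0.3] g 0.364 q6 [ 0.08  0.53  0.04  1.08 -0.    0.04]
knob 770 [652.4  50.9 124. ]
[[-0.1, -10.5], [-1.6, -10.3], [-3.1, -10.0], [-4.5, -9.4], [-5.8, -8.7], [-7.0, -7.7], [-8.1, -6.6], [-9.0, -5.4], [-9.7, -4.0], [-10.1, -2.6], [-10.4, -1.1]]
```

View pics/w17.png

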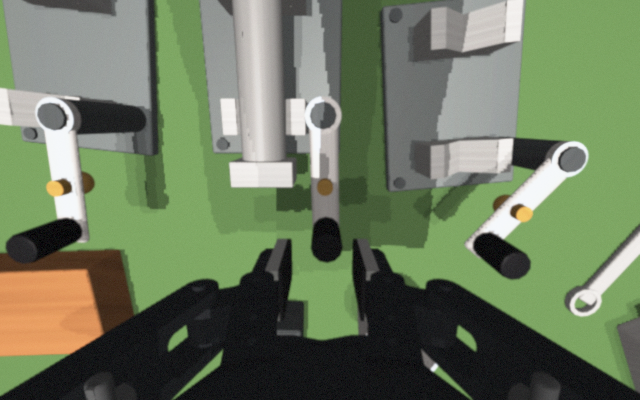

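The knob at (327,240) is between the fingers. I'll go down over it and swing it to its stop.

```bash
python3 -m creep '[{"dx":1,"dy":1,"dz":0,"twist":0},{"dx":0,"dy":0,"dz":-11,"twist":0},{"dx":0,"dy":0,"dz":-11,"twist":0},{"dx":0,"dy":0,"dz":-9,"twist":0},{"dx":0,"dy":0,"dz":0,"twist":0},{"dx":0,"dy":0,"dz":0,"twist":0}]';python3 -m creep '[{"dx":-0.1,"dy":-10.5,"dz":0,"twist":-8.3},{"dx":-1.6,"dy":-10.3,"dz":0,"twist":-8.3},{"dx":-3.1,"dy":-10,"dz":0,"twist":-8.3},{"dx":-4.5,"dy":-9.4,"dz":0,"twist":-8.3},{"dx":-5.8,"dy":-8.7,"dz":0,"twist":-8.3},{"dx":-7,"dy":-7.7,"dz":0,"twist":-8.3},{"dx":-8.1,"dy":-6.6,"dz":0,"twist":-8.3},{"dx":-9,"dy":-5.4,"dz":0,"twist":-8.3},{"dx":0,"dy":0,"dz":0,"twist":0}]';python3 -m creep '[{"dx":-9.7,"dy":-4,"dz":0,"twist":-8.3},{"dx":-10.1,"dy":-2.6,"dz":0,"twist":-8.3},{"dx":-10.4,"dy":-1.1,"dz":0,"twist":-8.3},{"dx":0,"dy":0,"dz":0,"twist":0},{"dx":0,"dy":0,"dz":0,"twist":0}]';python3 -c "
from h import *
tool();snap('wrist','w18.png');knob((280,205,360,290))"
```

```text
time_s: 25.85
eef_pos: [0.6535, 0.0506, 0.1064]
orientation: [0.056, -3.14, 0.0]
wrist_force: [-0.4, -0.3, -0.2]
grip_width: 0.361
time_s: 26.75
eef_pos: [0.6144, -0.0184, 0.1076]
orientation: [1.674, 2.658, 0.0]
wrist_force: [-0.2, -0.5, 0.1]
grip_width: 0.357
time_s: 27.25
eef_pos: [0.5851, -0.0255, 0.1073]
orientation: [2.201, 2.241, 0.0]
wrist_force: [-1.0, -0.3, -0.0]
grip_width: 0.361
t 27.25 tcp [585.1 -25.5 107.3] jaw deg 1.0 F [-1.  -0.3 -0. ] g 0.361 q6 [-0.04  0.44 -0.21  0.93 -0.    1.51]
knob 1463 [588.6 -23.2 124. ]
```

View pics/w18.png

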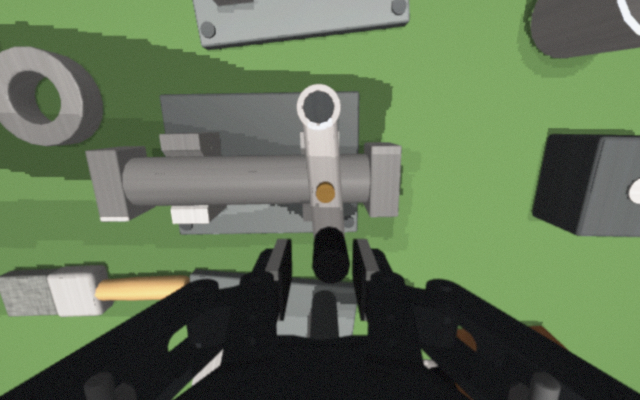

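Knob at (331,250), about 3.5 mm short of its stop. I'll push in small steps.

```bash
python3 -m creep '[{"dx":-2,"dy":0,"dz":0,"twist":0},{"dx":-2,"dy":0,"dz":0,"twist":0},{"dx":0,"dy":0,"dz":0,"twist":0},{"dx":0,"dy":0,"dz":0,"twist":0}]';python3 -c "
from h import *
tool();snap('wrist','w19.png');knob((280,205,360,290))"
```

```text
time_s: 27.7
eef_pos: [0.581, -0.0258, 0.1071]
orientation: [2.206, 2.236, 0.0]
wrist_force: [2.0, -0.1, -0.7]
grip_width: 0.357
t 27.7 tcp [581.  -25.8 107.1] jaw deg 0.8 F [ 2.  -0.1 -0.7] g 0.357 q6 [-0.04  0.43 -0.22  0.92 -0.    1.51]
knob 1474 [586.3 -23.4 124. ]
```

```bash
python3 -m creep '[{"dx":-2,"dy":0,"dz":0,"twist":0},{"dx":0,"dy":0,"dz":0,"twist":0},{"dx":0,"dy":0,"dz":0,"twist":0}]';python3 -m creep '[{"dx":-1.5,"dy":0,"dz":0,"twist":0},{"dx":0,"dy":0,"dz":0,"twist":0},{"dx":0,"dy":0,"dz":0,"twist":0}]';python3 -c "
from h import *
tool();snap('wrist','w20.png');knob((280,205,360,290))"
```

```text
time_s: 28.05
eef_pos: [0.5785, -0.0257, 0.1071]
orientation: [2.207, 2.236, -0.0]
wrist_force: [0.8, -0.9, -0.3]
grip_width: 0.365
time_s: 28.35
eef_pos: [0.5779, -0.0257, 0.1072]
orientation: [2.206, 2.235, 0.001]
wrist_force: [4.2, -1.7, -1.0]
grip_width: 0.355
t 28.35 tcp [577.9 -25.7 107.2] jaw deg 0.7 F [ 4.2 -1.7 -1. ] g 0.355 q6 [-0.04  0.43 -0.23  0.92 -0.    1.51]
knob 1478 [583.2 -23.5 124. ]
```

```bash
python3 -m creep '[{"dx":-1.5,"dy":0,"dz":0,"twist":0},{"dx":0,"dy":0,"dz":0,"twist":0},{"dx":0,"dy":0,"dz":0,"twist":0}]';python3 -c "
from h import *
tool();snap('wrist','w20b.png');knob((280,205,360,290))"
```

```text
time_s: 28.7
eef_pos: [0.5777, -0.0257, 0.1072]
orientation: [2.205, 2.234, 0.004]
wrist_force: [6.2, -1.5, -3.9]
grip_width: 0.36
t 28.7 tcp [577.7 -25.7 107.2] jaw deg 0.7 F [ 6.2 -1.5 -3.9] g 0.36 q6 [-0.04  0.42 -0.23  0.91  0.    1.51]
knob 1467 [583.  -23.5 124. ]
```

```bash
python3 -m creep '[{"dx":-2,"dy":0,"dz":0,"twist":0},{"dx":0,"dy":0,"dz":0,"twist":0},{"dx":0,"dy":0,"dz":0,"twist":0}]';python3 -c "
from h import *
tool();snap('wrist','w20c.png');knob((280,205,360,290))"
```

```text
time_s: 29.05
eef_pos: [0.5776, -0.0257, 0.1074]
orientation: [2.203, 2.232, 0.008]
wrist_force: [10.8, -1.2, -6.7]
grip_width: 0.359
t 29.05 tcp [577.6 -25.7 107.4] jaw deg 0.7 F [10.8 -1.2 -6.7] g 0.359 q6 [-0.04  0.42 -0.23  0.91  0.    1.51]
knob 1454 [583.1 -23.5 124. ]
```

Force rises to 11 N while the knob stays put, so it's at the stop. I'll back off, rise, and go to spindle 2.

```bash
python3 -m creep '[{"dx":5,"dy":0,"dz":0,"twist":0},{"dx":4.5,"dy":0,"dz":0,"twist":0},{"dx":0,"dy":0,"dz":15,"twist":0},{"dx":0,"dy":0,"dz":35,"twist":0},{"dx":0,"dy":0,"dz":40,"twist":0},{"dx":0,"dy":-10,"dz":5,"twist":8},{"dx":-5,"dy":-40,"dz":0,"twist":8},{"dx":-5,"dy":-40,"dz":0,"twist":8},{"dx":-5,"dy":-40,"dz":0,"twist":8},{"dx":-5,"dy":-40,"dz":0,"twist":8},{"dx":-5,"dy":-40,"dz":0,"twist":8},{"dx":-5,"dy":-40,"dz":0,"twist":8}]';python3 -m creep '[{"dx":-5,"dy":-40,"dz":0,"twist":8},{"dx":-5,"dy":-40,"dz":0,"twist":8},{"dx":-5,"dy":-40,"dz":0,"twist":8},{"dx":-15,"dy":-12,"dz":0,"twist":8},{"dx":0,"dy":0,"dz":0,"twist":8},{"dx":0,"dy":0,"dz":0,"twist":4},{"dx":0,"dy":0,"dz":0,"twist":0},{"dx":0,"dy":0,"dz":0,"twist":0}]' 100;python3 -c "
from h import *
tool();snap('wrist','w21.png');snap('top','top21.png')"
```

```text
time_s: 30.3
eef_pos: [0.5515, -0.2762, 0.2016]
orientation: [-0.889, -3.01, -0.002]
wrist_force: [1.2, -0.0, 0.8]
grip_width: 0.361
time_s: 31.1
eef_pos: [0.5225, -0.4069, 0.2016]
orientation: [0.292, -3.127, -0.003]
wrist_force: [0.8, 1.1, -0.4]
grip_width: 1.0
t 31.1 tcp [ 522.5 -406.9  201.6] jaw deg 100.7 F [ 0.8  1.1 -0.4] g 1.0 q6 [-0.66  0.51  0.18  1.24  0.   -0.85]
```

View pics/w21.png

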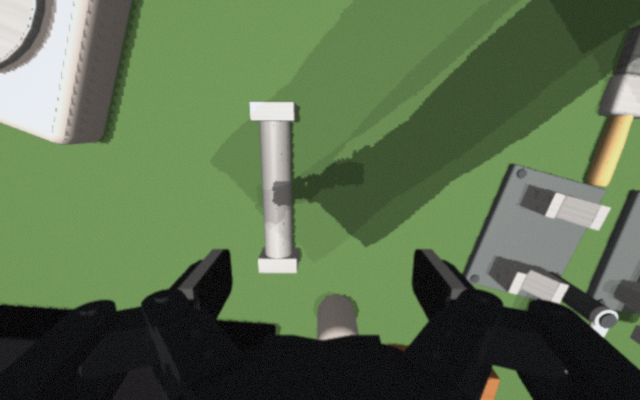

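View pics/top21.png

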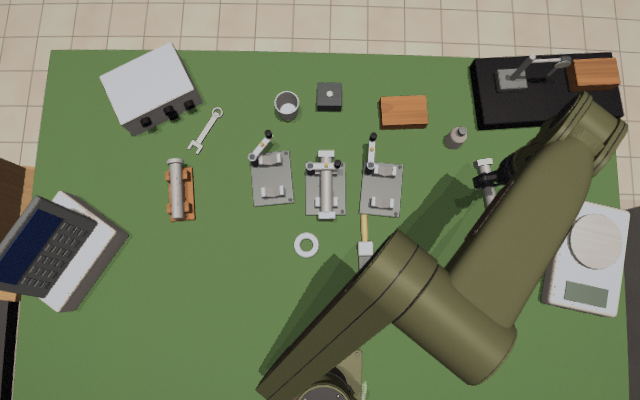

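Spindle 2 has been knocked aside: it's at (278,103)–(278,270), left of where I aimed. I'll measure it and the bottle clearance at (337,300).

```bash
python3 - <<'E'
from h import *
spin((240,95,305,275))
im,P=cloud('wrist'); q=P[295:335,322:352].reshape(-1,3); q=q[q[:,2]>.07]; print('bottle',q.min(0),q.max(0))
q=P[0:140,0:130].reshape(-1,3); q=q[q[:,2]>.03]; print('scale',q.min(0),q.max(0))
E
```

```text
spindle c [ 539.3 -456.1] size 185.5 44.2 ang 10.4 ztop 0.0324
bottle [ 0.51208199 -0.40210912  0.07007907] [ 0.6696669  -0.3503935   0.27385351]
scale [ 0.38773431 -0.71437563  0.03000273] [ 0.52097997 -0.62406668  0.07848873]
```

```bash
python3 -m creep '[{"dx":8,"dy":-24,"dz":0,"twist":0},{"dx":8.8,"dy":-25.2,"dz":-10,"twist":0},{"dx":0,"dy":0,"dz":-40,"twist":0},{"dx":0,"dy":0,"dz":-45,"twist":0},{"dx":0,"dy":0,"dz":-45,"twist":0},{"dx":0,"dy":0,"dz":-30,"twist":0},{"dx":0,"dy":0,"dz":0,"twist":0},{"dx":0,"dy":0,"dz":0,"twist":0}]';python3 -c "
from h import *
tool();snap('wrist','w22.png')"
```

```text
time_s: 32.0
eef_pos: [0.5399, -0.4565, 0.0322]
orientation: [0.294, -3.127, -0.001]
wrist_force: [-0.4, 0.0, 0.8]
grip_width: 1.0
t 32.0 tcp [ 539.9 -456.5   32.2] jaw deg 100.7 F [-0.4  0.   0.8] g 1.0 q6 [-0.7   0.69  0.05  0.93  0.   -0.89]
```

View pics/w22.png

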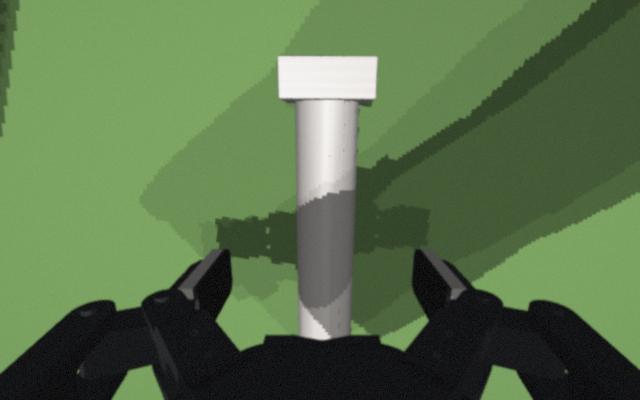

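The spindle is centred between the open pads, with its axis along x≈326. I'll go down and grip.

```bash
python3 -m creep '[{"dx":0,"dy":0,"dz":-15,"twist":0},{"dx":0,"dy":0,"dz":-12,"twist":0},{"dx":0,"dy":0,"dz":0,"twist":0},{"dx":0,"dy":0,"dz":0,"twist":0}]';python3 -m creep '[{"dx":0,"dy":0,"dz":0,"twist":0},{"dx":0,"dy":0,"dz":0,"twist":0},{"dx":0,"dy":0,"dz":0,"twist":0},{"dx":0,"dy":0,"dz":0,"twist":0},{"dx":0,"dy":0,"dz":0,"twist":0},{"dx":0,"dy":0,"dz":0,"twist":0},{"dx":0,"dy":0,"dz":0,"twist":0}]' 0 60;python3 -m creep '[{"dx":0,"dy":0,"dz":4,"twist":0},{"dx":0,"dy":0,"dz":15,"twist":0},{"dx":0,"dy":0,"dz":30,"twist":0},{"dx":0,"dy":0,"dz":35,"twist":0},{"dx":0,"dy":10,"dz":30,"twist":0},{"dx":0,"dy":0,"dz":0,"twist":0}]';python3 -c "
from h import *
tool();snap('wrist','w23.png')"
```

```text
time_s: 32.45
eef_pos: [0.5403, -0.4571, 0.0059]
orientation: [-0.294, 3.127, -0.001]
wrist_force: [0.0, -0.6, 0.2]
grip_width: 0.999
time_s: 33.15
eef_pos: [0.5402, -0.4567, 0.0057]
orientation: [-0.294, 3.127, -0.0]
wrist_force: [-0.9, 1.0, 5.2]
grip_width: 0.348
time_s: 33.75
eef_pos: [0.5425, -0.4482, 0.1246]
orientation: [-0.294, 3.121, -0.009]
wrist_force: [1.9, -1.4, -4.4]
grip_width: 0.352
t 33.75 tcp [ 542.5 -448.2  124.6] jaw deg 100.8 F [ 1.9 -1.4 -4.4] g 0.352 q6 [-0.69  0.61  0.16  1.1   0.   -0.88]
```

```bash
python3 -m creep '[{"dx":-20,"dy":10,"dz":0,"twist":-1.5},{"dx":-20,"dy":25,"dz":0,"twist":-1.5},{"dx":-5,"dy":35,"dz":0,"twist":-1.5},{"dx":0,"dy":40,"dz":0,"twist":-1.5},{"dx":0,"dy":40,"dz":0,"twist":-1.5},{"dx":0,"dy":40,"dz":0,"twist":-1.5},{"dx":0,"dy":35,"dz":0,"twist":-1.5},{"dx":15,"dy":30,"dz":0,"twist":-1.5},{"dx":15,"dy":25,"dz":0,"twist":-1.5},{"dx":13,"dy":15,"dz":0,"twist":-1.7},{"dx":0,"dy":0,"dz":0,"twist":0},{"dx":0,"dy":0,"dz":0,"twist":0}]';python3 -c "
from h import *
tool();snap('wrist','w24.png');held((240,20,400,330),.108)"
```

```text
time_s: 35.0
eef_pos: [0.5366, -0.1515, 0.117]
orientation: [-0.12, -3.135, 0.0]
wrist_force: [-0.7, -0.0, -5.7]
grip_width: 0.348
t 35.0 tcp [ 536.6 -151.5  117. ] jaw deg 85.6 F [-0.7 -0.  -5.7] g 0.348 q6 [-0.27  0.39 -0.26  0.93 -0.   -0.2 ]
held centre [ 536.6 -153. ] ang -4.8 block top z 144.6 cyl top z 189.7 blk y [-167.1 -124.4]
25 3900 143.8 ; 45 3416 143.8 ; 65 7396 194.4 ; 85 4030 156.2 ; 105 1810 143.3 ;
```

View pics/w24.png

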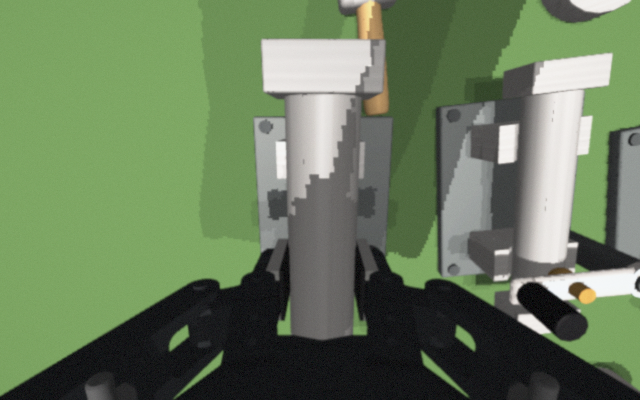

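The vee lips show on both sides of the cylinder (277–287 and 357–365). Target shift is about +4, −1 mm, then lower.

```bash
python3 -m creep '[{"dx":4,"dy":-1,"dz":-10,"twist":0},{"dx":0,"dy":0,"dz":-20,"twist":0},{"dx":0,"dy":0,"dz":-18,"twist":0},{"dx":0,"dy":0,"dz":-10,"twist":0},{"dx":0,"dy":0,"dz":-6,"twist":0},{"dx":0,"dy":0,"dz":-2,"twist":0},{"dx":0,"dy":0,"dz":0,"twist":0},{"dx":0,"dy":0,"dz":0,"twist":0}]';python3 -c "
from h import *
tool()"
```

```text
time_s: 35.85
eef_pos: [0.5426, -0.1531, 0.0537]
orientation: [0.122, 3.138, -0.001]
wrist_force: [-0.3, 0.5, -4.5]
grip_width: 0.35
t 35.85 tcp [ 542.6 -153.1   53.7] jaw deg 85.5 F [-0.3  0.5 -4.5] g 0.35 q6 [-0.27  0.46 -0.34  0.78 -0.   -0.2 ]
```

```bash
python3 -m creep '[{"dx":-1.5,"dy":0,"dz":-4,"twist":0},{"dx":0,"dy":0,"dz":-3,"twist":0},{"dx":0,"dy":0,"dz":-1.5,"twist":0},{"dx":0,"dy":0,"dz":0,"twist":0},{"dx":0,"dy":0,"dz":0,"twist":0}]'; python3 -m creep '[{"dx":0,"dy":0,"dz":-0.8,"twist":0},{"dx":0,"dy":0,"dz":-0.7,"twist":0},{"dx":0,"dy":0,"dz":0,"twist":0}]'
```

```text
time_s: 36.35
eef_pos: [0.5402, -0.1529, 0.0447]
orientation: [-0.122, -3.139, 0.001]
wrist_force: [-2.2, -0.3, -0.6]
grip_width: 0.352
time_s: 36.65
eef_pos: [0.5403, -0.153, 0.0446]
orientation: [0.122, 3.139, -0.001]
wrist_force: [-5.3, 0.0, 9.1]
grip_width: 0.351
```

Contact: +9 N against −4.5 N when hanging. Release and rise to look.

```bash
python3 -m creep '[{"dx":0,"dy":0,"dz":0,"twist":0},{"dx":0,"dy":0,"dz":0,"twist":0},{"dx":0,"dy":0,"dz":0,"twist":0},{"dx":0,"dy":0,"dz":0,"twist":0},{"dx":0,"dy":0,"dz":20,"twist":0},{"dx":0,"dy":0,"dz":40,"twist":0},{"dx":0,"dy":0,"dz":45,"twist":0},{"dx":0,"dy":0,"dz":45,"twist":0},{"dx":-20,"dy":0,"dz":10,"twist":0},{"dx":0,"dy":0,"dz":0,"twist":0},{"dx":0,"dy":0,"dz":0,"twist":0}]' 100;python3 -c "
from h import *
tool();snap('wrist','w25.png');spin((292,90,347,305),.056)
im,P=cloud('wrist'); q=P[136:275,302:340].reshape(-1,3)*1000; q=q[q[:,2]>60]
for a in range(470,600,25):
    s=q[(q[:,0]>a)&(q[:,0]<a+25)]; print(a,np.percentile(s[:,2],90).round(1),end=' ')
"
```

```text
time_s: 37.75
eef_pos: [0.5204, -0.1528, 0.2027]
orientation: [0.123, 3.139, 0.0]
wrist_force: [0.3, -0.1, 0.0]
grip_width: 0.998
t 37.75 tcp [ 520.4 -152.8  202.7] jaw deg 85.5 F [ 0.3 -0.1  0. ] g 0.998 q6 [-0.29  0.3  -0.15  1.11  0.   -0.21]
spindle c [ 539.5 -154.4] size 185.0 43.5 ang -4.2 ztop 0.0713
470 70.8 495 70.9 520 70.8 545 70.7 570 70.8 595 70.6
```

View pics/w25.png

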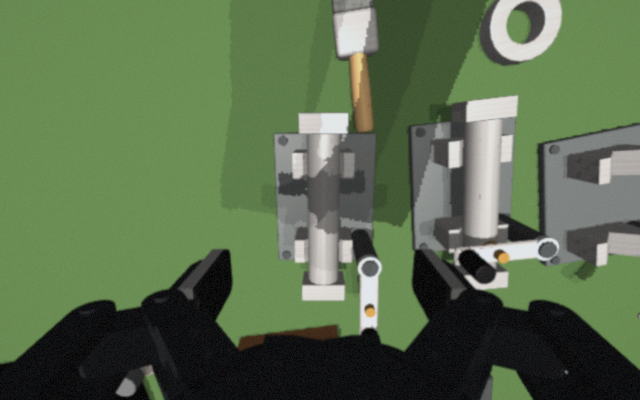

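The spindle is seated level in R, 1 mm from centre. Next, strap R.

```bash
python3 -m creep '[{"dx":30,"dy":10,"dz":0,"twist":0},{"dx":40,"dy":15,"dz":0,"twist":0},{"dx":40,"dy":8,"dz":0,"twist":1},{"dx":28,"dy":3,"dz":0,"twist":0.8},{"dx":0,"dy":0,"dz":-35,"twist":0},{"dx":0,"dy":0,"dz":-30,"twist":0},{"dx":0,"dy":0,"dz":0,"twist":0},{"dx":0,"dy":0,"dz":0,"twist":0}]' 36;python3 -c "
from h import *
tool();snap('wrist','w26.png');knob((280,205,370,290))
a=np.radians(87.3-np.arange(0,12)*8.34); p=72*np.c_[np.sin(a),-np.cos(a)]; print(np.diff(p,axis=0).round(1).tolist())"
```

```text
time_s: 38.6
eef_pos: [0.6575, -0.1165, 0.1362]
orientation: [-0.073, -3.137, -0.001]
wrist_force: [0.4, -1.0, -0.1]
grip_width: 0.36
t 38.6 tcp [ 657.5 -116.5  136.2] jaw deg 87.3 F [ 0.4 -1.  -0.1] g 0.36 q6 [-0.18  0.55  0.08  1.1   0.   -0.13]
knob 768 [ 659.  -118.2  124. ]
[[-1.3, -10.4], [-2.7, -10.1], [-4.2, -9.6], [-5.5, -8.9], [-6.8, -8.0], [-7.9, -6.9], [-8.8, -5.7], [-9.5, -4.4], [-10.0, -3.0], [-10.4, -1.5], [-10.5, 0.0]]
```

View pics/w26.png

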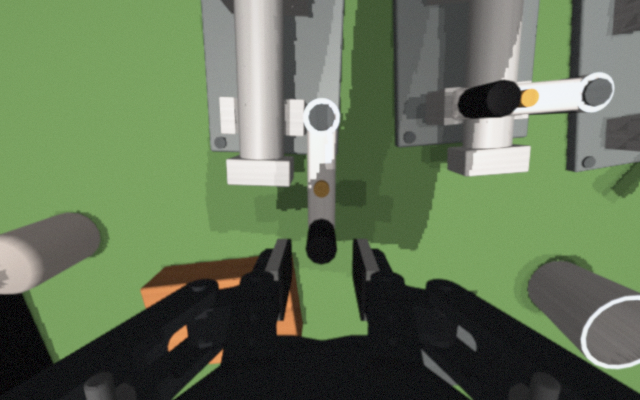

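Knob at (321,242), between the fingers; strap M stays across its spindle at (535,97). I'll swing strap R shut.

```bash
python3 -m creep '[{"dx":1.5,"dy":-1.5,"dz":0,"twist":0},{"dx":0,"dy":0,"dz":-11,"twist":0},{"dx":0,"dy":0,"dz":-11,"twist":0},{"dx":0,"dy":0,"dz":-9,"twist":0},{"dx":0,"dy":0,"dz":0,"twist":0},{"dx":0,"dy":0,"dz":0,"twist":0}]';python3 -m creep '[{"dx":-1.3,"dy":-10.4,"dz":0,"twist":-8.3},{"dx":-2.7,"dy":-10.1,"dz":0,"twist":-8.3},{"dx":-4.2,"dy":-9.6,"dz":0,"twist":-8.3},{"dx":-5.5,"dy":-8.9,"dz":0,"twist":-8.3},{"dx":-6.8,"dy":-8,"dz":0,"twist":-8.3},{"dx":-7.9,"dy":-6.9,"dz":0,"twist":-8.3},{"dx":-8.8,"dy":-5.7,"dz":0,"twist":-8.3},{"dx":-9.5,"dy":-4.4,"dz":0,"twist":-8.3},{"dx":0,"dy":0,"dz":0,"twist":0}]';python3 -m creep '[{"dx":-10,"dy":-3,"dz":0,"twist":-8.3},{"dx":-10.4,"dy":-1.5,"dz":0,"twist":-8.3},{"dx":-10.5,"dy":0,"dz":0,"twist":-8.3},{"dx":0,"dy":0,"dz":0,"twist":0},{"dx":0,"dy":0,"dz":0,"twist":0}]';python3 -c "
from h import *
tool();snap('wrist','w27.png');knob((280,205,360,290))"
```

```text
time_s: 39.25
eef_pos: [0.6594, -0.1182, 0.1064]
orientation: [-0.073, -3.14, -0.0]
wrist_force: [0.2, -0.1, 0.2]
grip_width: 0.359
time_s: 40.15
eef_pos: [0.6127, -0.1828, 0.1076]
orientation: [1.781, 2.587, -0.0]
wrist_force: [0.1, -1.6, -0.9]
grip_width: 0.357
time_s: 40.65
eef_pos: [0.5828, -0.1869, 0.1074]
orientation: [2.291, 2.148, 0.0]
wrist_force: [-0.5, -0.3, 0.6]
grip_width: 0.357
t 40.65 tcp [ 582.8 -186.9  107.4] jaw deg -3.7 F [-0.5 -0.3  0.6] g 0.357 q6 [-0.31  0.48 -0.14  0.96 -0.    1.32]
knob 1452 [ 586.4 -184.6  124. ]
```

View pics/w27.png

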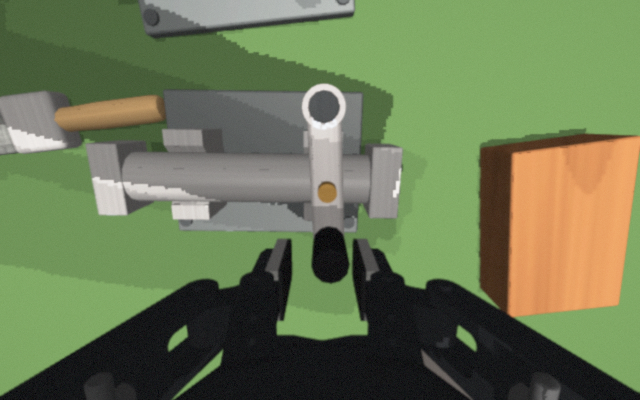

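The knob at (330,250) is nearly closed. I'll press to the stop in small steps, as before.

```bash
for i in 1; do :; done; python3 -m creep '[{"dx":-2,"dy":0,"dz":0,"twist":0},{"dx":-2,"dy":0,"dz":0,"twist":0},{"dx":-2,"dy":0,"dz":0,"twist":0},{"dx":0,"dy":0,"dz":0,"twist":0},{"dx":0,"dy":0,"dz":0,"twist":0}]';python3 -c "
from h import *
tool();snap('wrist','w28.png');knob((280,205,360,290))"; python3 -m creep '[{"dx":-2,"dy":0,"dz":0,"twist":0},{"dx":0,"dy":0,"dz":0,"twist":0},{"dx":0,"dy":0,"dz":0,"twist":0}]';python3 -c "
from h import *
tool();snap('wrist','w29.png');knob((280,205,360,290))"
```

```text
time_s: 41.2
eef_pos: [0.5763, -0.1871, 0.1071]
orientation: [2.297, 2.143, -0.0]
wrist_force: [0.8, -0.8, -1.1]
grip_width: 0.359
t 41.2 tcp [ 576.3 -187.1  107.1] jaw deg -4.0 F [ 0.8 -0.8 -1.1] g 0.359 q6 [-0.31  0.47 -0.15  0.95 -0.    1.33]
knob 1450 [ 581.9 -184.6  124. ]
time_s: 41.55
eef_pos: [0.5761, -0.187, 0.1072]
orientation: [2.295, 2.142, 0.004]
wrist_force: [5.2, -0.3, -2.9]
grip_width: 0.358
t 41.55 tcp [ 576.1 -187.   107.2] jaw deg -3.9 F [ 5.2 -0.3 -2.9] g 0.358 q6 [-0.31  0.47 -0.16  0.94  0.    1.33]
knob 1447 [ 581.9 -184.5  124. ]
```

```bash
python3 -m creep '[{"dx":-2,"dy":0,"dz":0,"twist":0},{"dx":-1,"dy":0,"dz":0,"twist":0},{"dx":0,"dy":0,"dz":0,"twist":0},{"dx":0,"dy":0,"dz":0,"twist":0}]';python3 -c "
from h import *
tool();snap('wrist','w30.png');knob((280,205,360,290))"; python3 -m creep '[{"dx":5,"dy":0,"dz":0,"twist":0},{"dx":5.5,"dy":0,"dz":0,"twist":0},{"dx":0,"dy":0,"dz":15,"twist":0},{"dx":0,"dy":0,"dz":35,"twist":0},{"dx":0,"dy":0,"dz":45,"twist":0},{"dx":-30,"dy":0,"dz":30,"twist":0},{"dx":-40,"dy":0,"dz":20,"twist":0},{"dx":-40,"dy":0,"dz":0,"twist":0},{"dx":-40,"dy":-20,"dz":0,"twist":0},{"dx":0,"dy":-40,"dz":0,"twist":0},{"dx":0,"dy":-40,"dz":0,"twist":0},{"dx":0,"dy":-40,"dz":0,"twist":0}]' 100; python3 -m creep '[{"dx":-10,"dy":-40,"dz":0,"twist":0},{"dx":-20,"dy":-30,"dz":0,"twist":0},{"dx":0,"dy":0,"dz":0,"twist":0},{"dx":0,"dy":0,"dz":0,"twist":0}]'
python3 -c "
from h import *
tool();snap('top','top31.png');snap('side','side31.png')
im=cv2.imread('pics/top31.png');cv2.imwrite('pics/crop31.png',cv2.resize(im[120:255,150:500],None,fx=2.28,fy=2.28,interpolation=cv2.INTER_CUBIC))"
```

```text
time_s: 42.0
eef_pos: [0.576, -0.1871, 0.1074]
orientation: [2.292, 2.14, 0.01]
wrist_force: [10.7, -0.1, -7.1]
grip_width: 0.364
t 42.0 tcp [ 576.  -187.1  107.4] jaw deg -3.9 F [10.7 -0.1 -7.1] g 0.364 q6 [-0.32  0.46 -0.16  0.94  0.    1.32]
knob 1429 [ 581.6 -184.5  124. ]
time_s: 43.25
eef_pos: [0.4306, -0.3275, 0.2523]
orientation: [-2.296, -2.143, 0.0]
wrist_force: [0.9, -0.2, -0.1]
grip_width: 1.0
time_s: 43.65
eef_pos: [0.4009, -0.3968, 0.2516]
orientation: [-2.297, -2.14, -0.001]
wrist_force: [0.3, -0.3, -0.4]
grip_width: 1.006
t 43.65 tcp [ 400.9 -396.8  251.6] jaw deg -4.1 F [ 0.3 -0.3 -0.4] g 1.006 q6 [-0.78  0.32  0.    1.25  0.    0.86]
```

View pics/top31.png

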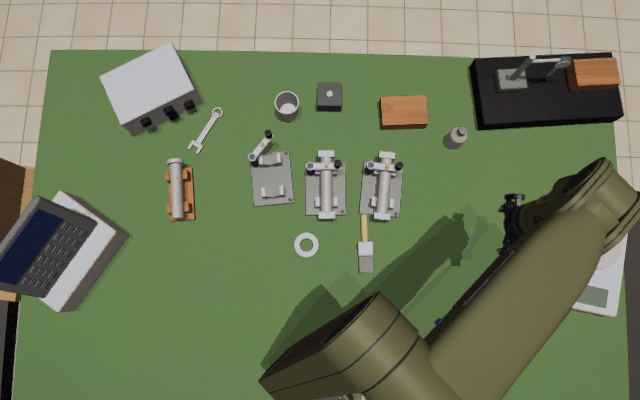

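View pics/crop31.png

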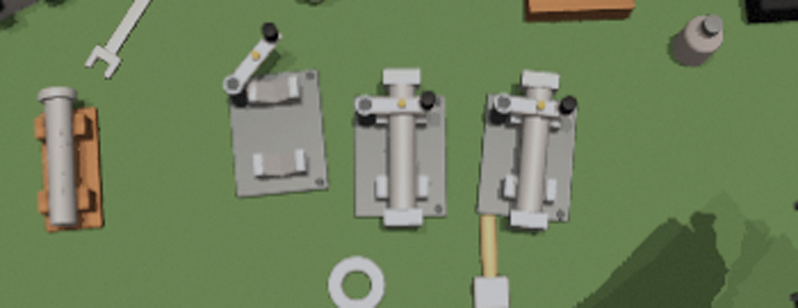

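The top view shows both spindles strapped, at (326,185) and (385,186), with the master in the rest at (177,190). Final numeric check.

```bash
python3 - <<'E'
from h import *
im,P=cloud('top'); dark=im.max(2)<55
for n,(a,b,c,d),pv,th in [('M',(330,155,350,178),(582.3,47.2),2.0),('R',(390,155,410,178),(588.8,-114.3),-4.4)]:
    m=dark[b:d,a:c]; v,u=np.where(m); k=P[b:d,a:c,2][m]>.09; uv=np.c_[u+a,v+b][k].mean(0)
    p=onplane('top',[uv],.122)[0]*1000; dd=p[:2]-pv; print(n,uv.round(1),p.round(1),'strap deg',(np.degrees(np.arctan2(dd[1],dd[0]))+90-th).round(1))
for n,b in dict(M=(315,172,337,210),R=(372,172,398,210),rest=(165,162,190,215)).items():
    q=P[b[1]:b[3],b[0]:b[2]].reshape(-1,3)*1000; q=q[q[:,2]>60]
    l=cv2.fitLine(q[:,:2].astype(np.float32),cv2.DIST_HUBER,0,.01,.01).ravel(); s=np.polyfit(q[:,0],q[:,2],1)[0]; print(n,l.round(1),'ztop',np.percentile(q[:,2],95).round(1),'slope',s.round(3))
a=cv2.imread('pics/top0.png');d=cv2.absdiff(a,im).max(2)
for n,(x,y) in dict(ring=(306,245),brush=(365,245),wrench=(206,130),bottle=(457,137),case=(404,111),cup=(287,106)).items(): print(n,d[y-22:y+22,x-22:x+22].mean().round(1),end=' ')
E
```

```text
M [337.3 163.9] [580.8 -24.4 122. ] strap deg -3.2
R [398. 166.] [ 579.3 -181.6  122. ] strap deg -3.7
M [  1.    0.  520.4   3. ] ztop 73.8 slope -0.014
R [ 1.000e+00 -1.000e-01  5.236e+02 -1.501e+02] ztop 73.2 slope -0.002
rest [1.000e+00 1.000e-01 5.175e+02 4.065e+02] ztop 74.1 slope -0.001
ring 6.2 brush 6.3 wrench 6.1 bottle 5.9 case 6.3 cup 5.9
```

```bash
python3 -c "
from station import *
print(job_done())"
```

```text
the job is handed in; nothing more can be done
None
```

The job is handed in, after about 44 s of the 210 s. The master lies in its wooden rest, and both spindles are strapped in V-block fixtures of their own. No report of the verdict came back.

- **Master:** I swung its strap clear, lifted it out of the middle fixture and laid it in the rest. It is level along its length and about 1 mm off centre.
- **Spindles:** I found only two. One is in the middle fixture and one in the right-hand fixture, each about 1 mm off centre and level, at the height of a seated part. The second had been knocked about 5 cm aside, so I measured it again before picking it up.
- **Straps:** I pressed both until the force rose to about 11 N and the knobs stopped moving.
- **Other things:** The ring, brush, wrench, bottle, case and cup show no change in the top view. I never went near the blue part, but the arm hid it in the last picture, so I did not check it at the end. The left-hand fixture, its strap part-way open, was not used.

One check disagreed: the final top view puts both straps 3 to 4 degrees past their stops. I put this down to the calibration error of the top camera, because the force and the wrist camera both showed firm stops. That view also shows the parts about 2 to 3 mm higher than the wrist camera does.

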